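# Load a label roll on the tube labeller and scan it in

## Task

Load the label roll with the green core onto the labeller's upright supply spindle, code side up: lower it until it sits flat on the platter, without letting it drop, and let go of it. Then draw the handheld scanner out of its holder, turn it nose down and finish while holding it still in the air, its window about 10 cm above the loaded roll and looking straight down at the code on that roll. Do not knock the scanner against the labeller or the roll, and leave the orange-core roll and everything else on the bench where it is.

Things in the scene. Friction and masses are not known exactly. Their poses are not given: they have to be found in the camera images.
- green_roll: roll of white labels to load, with a green core: a ring standing on its flat side, 58 mm outer diameter, 26 mm hole, 38 mm high, about 0.09 kg, loose on the bench. Origin at the centre of its underside, z up along the hole; the code lies on its +x side
- green_roll_code (a point): centre of the small black-and-white matrix code on the upper side of the green-core roll, 22.5 mm from the roll's axis and 39 mm above its underside
- orange_roll: another roll of the same size and looks but with an orange core; stays where it is. Origin at the centre of its underside
- labeller: tube labeller, fixed: off-white base 280 x 340 mm (x, y), deck 35 mm above the bench. Origin at the centre of its underside, -x side to the robot. Supply platter, bare spindle at (-60, -90); guide rollers 82 mm tall at (-105, 15), (-35, 35), (30, -30); tube station at +y, 82 mm; take-up (cream roll between black discs, 89 mm) at (85, -100); housing 120 mm tall, x 62 to 138, y -35 to 165
- platter_top (a point): centre of the supply platter's upper face, on the spindle's axis: a dark disc of 90 mm diameter, 43 mm above the bench, that turns stiffly about its vertical axis. The loaded roll's underside rests on this face
- spindle_tip (a point): top of the supply spindle, an aluminium post of 20 mm diameter that stands 50 mm above the platter; its last 13 mm taper to 8 mm
- scanner: cordless pistol-shape code scanner, 0.18 kg, in its holder. Origin at the centre of its head; x out of the nose (the way it looks), z out of the head's top. Light grey head 78 x 46 x 40 mm (x, y, z); dark nose hood 52 mm wide, 44 high, x 35 to 52; dark handle 32 x 28 mm centred at x -18, along -z down to z -125; blue trigger before it. In the holder the nose is 20 to 24 degrees below horizontal
- scan_window (a point): centre of the dark red window at the tip of the scanner's nose (x 52.5 mm on the scanner); it looks from here along the scanner's x axis. To take the scanner, its head can be pinched across its 46 mm width from above, also with the fingers leaning towards the nose
- holder: dark blue desk holder, fixed: foot 125 x 95 x 14 mm and a socket 60 mm deep, leaning 20 degrees from the vertical towards its +x, that takes the handle with 1.5 mm play all round. Origin at the centre of its underside; the scanner's nose points along its +x, roughly away from the robot. The handle comes free after about 62 mm along the scanner's +z; socket rim about 85 mm above the bench
- conical_tube: plastic tube standing on its blue cap, 35 mm diameter, 114 mm tall, bystander. Origin at the centre of its underside
- reagent_bottle: translucent bottle with white cap, 60 mm diameter, 130 mm tall, bystander. Origin at the centre of its underside
- tip_box: blue pipette-tip box with clear lid, 120 x 82 x 78 mm, bystander. Origin at the centre of its underside
- vial_rack: white rack of capped vials, 60 x 130 mm, 57 mm high, bystander. Origin at the centre of its underside
- note_pad: turquoise note pad, 76 x 76 x 12 mm, bystander. Origin at the centre of its underside
Not all that is in view belongs to the job. Of the things like the scanner, leave any that is pink; of the rest the larger one is meant.

How it is judged:
By the outcome, as a careful person would: the job done as asked, in the order asked, and still so for the second after the job is handed in, while the arm keeps its last pose, push and grip.
It also fails if it takes over 64 s, if anything falls off the work surface, if the arm or the gripper's body presses on something with over 40 N, if the wrist force passes 120 N, or if a joint passes its speed limit or range.

## Robot

A 6-joint arm with a two-finger parallel gripper is mounted at the origin on the work surface. World frame = base frame: x ahead of the robot, y to its left, z up, the work surface at z = 0. Lengths are in mm, angles in degrees, forces in N, time in s.
With the tool pointing down it reaches from about 300 to 850 mm from the base axis. Payload 4.2 kg.
Tool frame: the origin (TCP) lies midway between the tips of the shut fingers; the grasp point (between the pads) lies 19 mm behind it; x points along the fingers, y is the direction in which the jaws open and shut, and the axes are right-handed (so a half turn about x gives the same grasp; the last joint's range is limited). The gripper opens to 91 mm and grips with 3 to 60 N. Pads are 32 mm wide; open, the fingers measure 118 mm over their backs; the gripper's body (76 mm by 178 mm) begins 60 mm behind the grasp point.
Start: joints at [-76.433, 18.312, 89.639, -0, 72.044, -1.146], TCP at [146.045, -556.16, 213.976] pointing down, gripper open.
Joint ranges: [-177.97, 177.97], [-48.28, 115.42], [12.27, 149.76], [-77.06, 257.06], [2.81, 150.46], [-146.56, 146.56]. Speed limits (degrees/s): [147.25, 147.25, 180, 180, 180, 180].

## Interface

Orientations are given as [roll, pitch, yaw] about the fixed x, y, z axes, in that order (R = Rz(yaw) Ry(pitch) Rx(roll)).
In Python, from workcell import * gives the robot as it stands.
- The arm moves only by the shell command python3 -m handwheel 'ROWS' [FORCE]. ROWS is a JSON object of lists of equal length, an entry for each row: "gripper": the closure, from 0 (fully open) to 1 (shut); "offset": the shift along the tool's x, y, z in mm, a list of three; "rot": the turn, a rotation vector about the tool's x, y, z in degrees, a list of three. A call has 1 to 5 rows; each row is the pose to reach, as a shift and turn from the pose commanded when the call began, along the tool's axes at that moment; what a row does not reach only later rows make up. A row lasts 1/12 s, in which the tool goes at most 41.7 mm and 7.16 degrees, less where a joint would pass 70% of its speed; a pose out of reach is approached as far as the arm can. A call with a gripper value outside its range is refused whole. The fingers move at their own pace and stop on an object; FORCE is the grip in N (left out, the last holds). Time passes only in rows, so rows that repeat a pose let the fingers close. It gives the time, the measured TCP pose, the force and the opening at its end, in the units of the state.
- state(): the state, without advancing time (a new reading comes with each control period).
- grab_frame(name): name is "side" or "top" or "wrist"; returns the picture (480x640x3 uint8, red, green, blue); there is no depth.
- camera_params(name): a dict with "fx", "fy", "cx", "cy" (pixels), "position" and "attitude" of the camera in the world; the wrist camera has in their place "hand_eye" (4x4, takes a point from camera to tool coordinates, whose origin is the TCP and whose axes are the tool frame's). Camera axes: x right, y up, looking along -z (the intrinsics and any distortion apply to the point x, -y, -z); pixel columns grow to the right and rows downward; lengths in mm; the calibration is good to about 2 mm. A picture is of the moment at which its call begins: read the wrist's pose just before it. camera_params takes no time and is no camera call.
- job_done(): hands the job in, once; it reports no verdict.
The state is a dict: "time_s": time; "qpos": joint angles; "qvel": joint speeds; "effort": joint torques, N m; "ee_pos": TCP position; "ee_rot": TCP orientation; "force": force on the tool from outside, world axes, zero at the start; "torque": the same for the moment, N m; "gripper_width": finger opening in mm.
Only numpy, scipy, OpenCV 4.12 (cv2) and the standard library are available. Lean on these libraries where they do the work, as an engineer would, in place of code of your own. Each camera call takes 0.05 s, during which the arm holds its last target.

## Working session

There is one attempt and no reset: what is moved stays moved. The work goes in short steps, Python scripts to look and compute and a shell command to move; the robot and the scene stay as the last step left them, time stands still between calls to the robot, and variables do not carry over. Pictures are saved under pics/ and viewed, and the job is handed in when it is done.

```bash
mkdir -p pics; ls; python3 - <<'E'
from workcell import *
import cv2
print(state())
for n in ("side","top","wrist"):
    print(n,camera_params(n))
    f=grab_frame(n); cv2.imwrite(f"pics/{n}0.png",f[:,:,::-1])
E
```

```text
pics
{'time_s': 0.0, 'qpos': array([-7.64324948e+01,  1.83508383e+01,  8.97070148e+01, -4.83415870e-04,
        7.20454748e+01, -1.14513876e+00]), 'qvel': array([ 0.00413901,  0.03436701,  0.04923726, -0.02797991,  0.08947538,
       -0.01671397]), 'effort': array([ 2.71452300e-04, -4.12454152e+01, -2.31971902e+01,  7.27266585e-02,
        4.58705937e-02, -1.40466973e-04]), 'ee_pos': array([ 145.91668995, -555.63748688,  213.12422592]), 'ee_rot': array([-90.89028741,  89.89667109, 103.82250598]), 'force': array([-0.50827333, -0.53332621, -0.26702144]), 'torque': array([ 0.01704001, -0.00678359,  0.02180701]), 'gripper_width': 91.35789433379578}
side {'fx': 443.6433908316713, 'fy': 443.6433908316713, 'cx': 320.8181229215072, 'cy': 230.6342655150641, 'position': array([-90.36108001, 459.81185591, 720.13078262]), 'attitude': array([  52.42217296,    0.69893978, -134.19963868])}
top {'fx': 436.3679104311593, 'fy': 436.3679104311593, 'cx': 319.2173640553767, 'cy': 239.52531678095127, 'position': array([ 396.97896812,  -73.64774669, 1138.15360496]), 'attitude': array([  3.19135079,  -0.44673333, -88.34827798])}
wrist {'fx': 332.2415356342638, 'fy': 332.2415356342638, 'cx': 316.3074971023626, 'cy': 236.41120498725502, 'hand_eye': array([[-2.52378469e-05,  2.72990940e-01, -9.62016604e-01,
        -1.70895875e+02],
       [ 9.99999777e-01,  6.48809343e-04,  1.57877973e-04,
        -2.28388294e-01],
       [ 6.67264617e-04, -9.62016385e-01, -2.72990895e-01,
        -7.73930959e+01],
       [ 0.00000000e+00,  0.00000000e+00,  0.00000000e+00,
         1.00000000e+00]])}
```

View pics/side0.png

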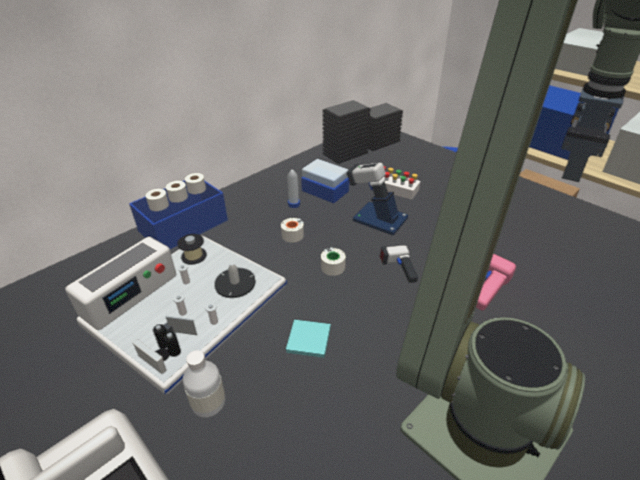

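View pics/top0.png

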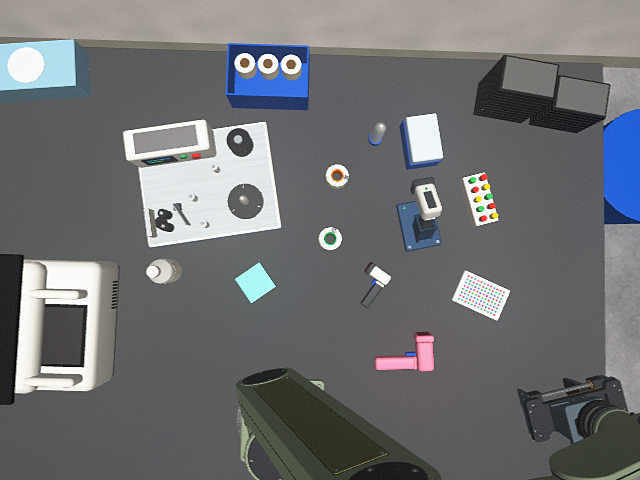

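View pics/wrist0.png

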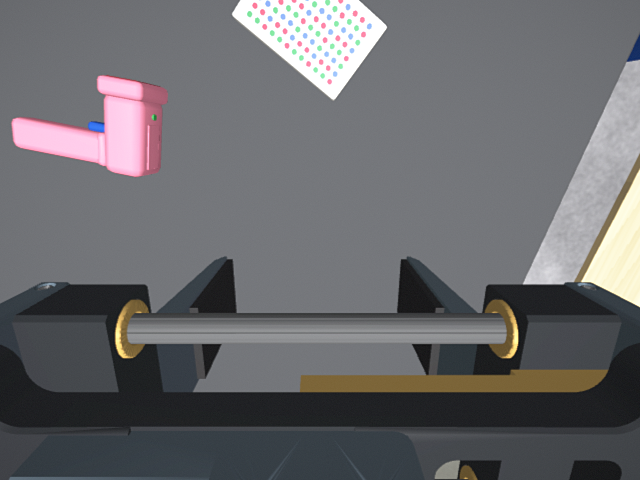

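```bash
cat > h.py <<'E'
import numpy as np, cv2
from scipy.spatial.transform import Rotation as R
from workcell import *
def eul(a): return R.from_euler('xyz',a,degrees=True).as_matrix()
def cam(n,st=None):
    p=camera_params(n)
    if n=="wrist":
        T=np.eye(4);T[:3,:3]=eul(st['ee_rot']);T[:3,3]=st['ee_pos'];T=T@p['hand_eye']
    else:
        T=np.eye(4);T[:3,:3]=eul(p['attitude']);T[:3,3]=p['position']
    return p,T
def ray(n,uv,st=None):
    p,T=cam(n,st); d=np.array([(uv[0]-p['cx'])/p['fx'],-(uv[1]-p['cy'])/p['fy'],-1.]); 
    return T[:3,3],T[:3,:3]@d
def onz(n,uv,z,st=None):
    o,d=ray(n,uv,st); return o+d*(z-o[2])/d[2]
def proj(n,P,st=None):
    p,T=cam(n,st); c=np.linalg.inv(T)@np.append(P,1); return np.array([p['cx']+p['fx']*c[0]/-c[2],p['cy']-p['fy']*c[1]/-c[2]])
def tri(obs):
    A=np.zeros((3,3));b=np.zeros(3)
    for o,d in obs:
        d=d/np.linalg.norm(d);M=np.eye(3)-np.outer(d,d);A+=M;b+=M@o
    X=np.linalg.solve(A,b); return X,[np.linalg.norm(np.cross(X-o,d/np.linalg.norm(d))) for o,d in obs]
def crop(src,x0,y0,x1,y1,k,out):
    f=cv2.imread(src)[y0:y1,x0:x1]; cv2.imwrite(out,cv2.resize(f,None,fx=k,fy=k,interpolation=cv2.INTER_CUBIC))
E
python3 - <<'E'
from h import *
crop("pics/top0.png",300,140,460,260,5,"pics/t1.png")
crop("pics/side0.png",200,150,440,330,3,"pics/s1.png")
crop("pics/top0.png",130,110,290,230,5,"pics/t2.png")
for n in("top","wrist"): print({k:v for k,v in camera_params(n).items() if 'dist' in k})
E
```

```text
{}
{}
```

View pics/t1.png

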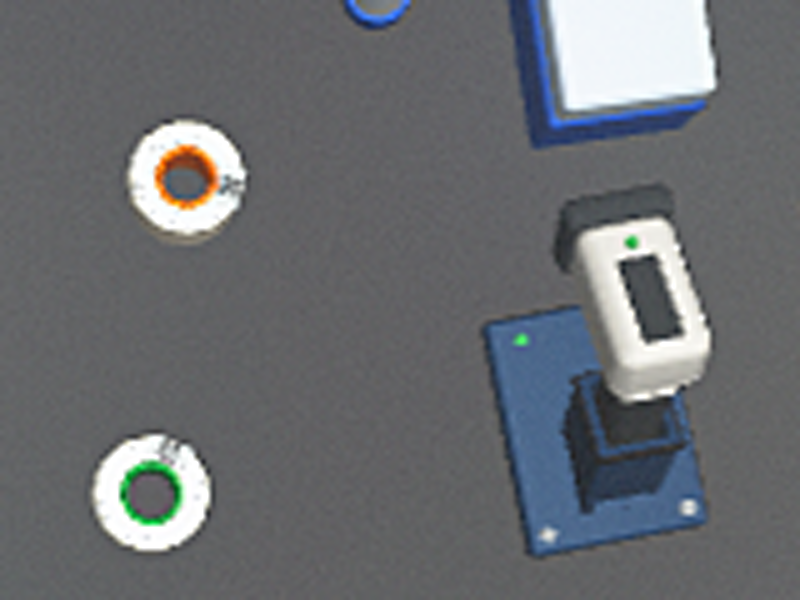

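View pics/s1.png

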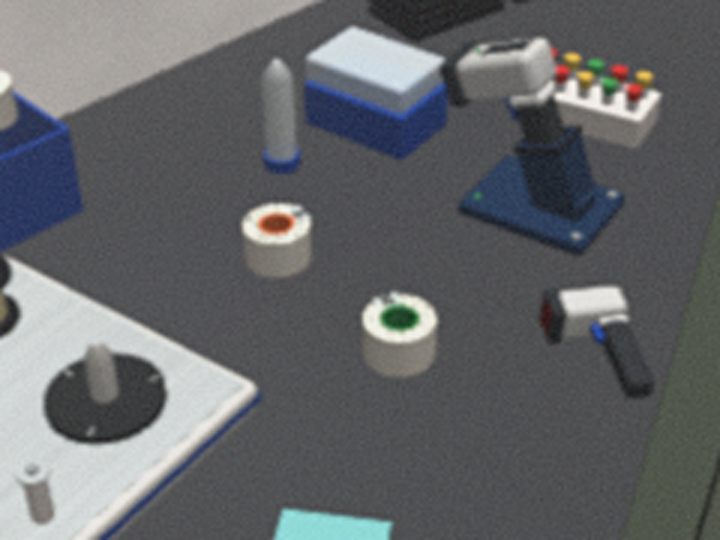

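View pics/t2.png

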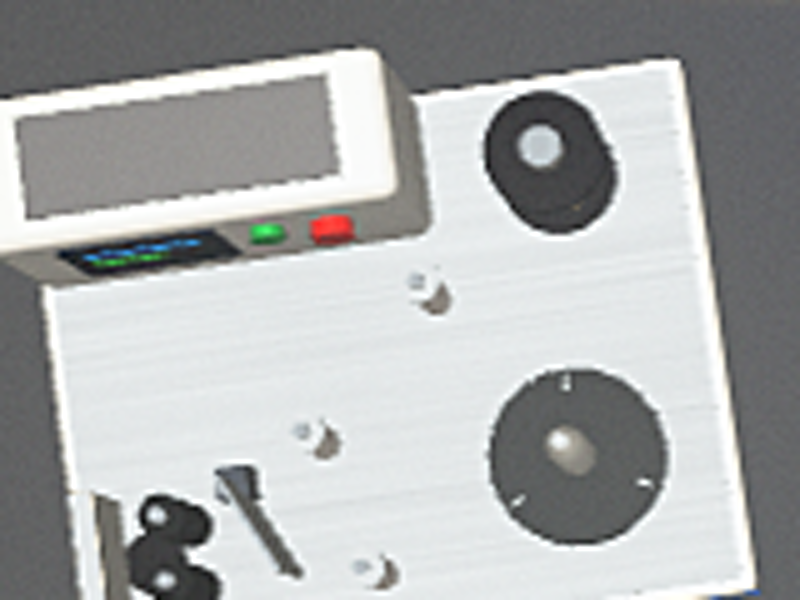

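```bash
python3 - <<'E'
from h import *
def c(x0,y0,k,X,Y): return (x0+(X+.5)/k-.5,y0+(Y+.5)/k-.5)
t1=lambda X,Y:c(300,140,5,X,Y); t2=lambda X,Y:c(130,110,5,X,Y); s1=lambda X,Y:c(200,150,3,X,Y)
f=lambda a:np.round(a,1)
print('green top',f(onz('top',t1(151,492),38)),'side',f(onz('side',s1(400,320),38)))
print('code',f(onz('top',t1(170,450),39)),'side',f(onz('side',s1(385,299),39)))
print('orange',f(onz('top',t1(188,179),38)),f(onz('side',s1(277,224),38)))
print('platter',f(onz('top',t2(579,457),43)),'side',f(onz('side',s1(106,397),43)))
print('tip',f(onz('top',t2(562,442),93)),'side',f(onz('side',s1(99,346),93)))
for n,a in dict(corner_nr=(755,590),far=(682,62)).items(): print(n,f(onz('top',t2(*a),35)))
print('sc rear/bottom', f(onz('top',t1(645,395),110)))
# holder foot corners z=14
for a in [(487,325),(530,555),(706,520)]: print('foot',f(onz('top',t1(*a),14)))
# scanner features tri: top LED, grey panel corners
E
```

```text
green top [ 463.2 -107.1   38. ] side [ 460.  -103.6   38. ]
code [ 484.7 -116.1   39. ] side [ 485.5 -112.5   39. ]
orange [ 623.4 -121.5   38. ] [ 622.6 -118.5   38. ]
platter [550.1 108.5  43. ] side [547.2 112.6  43. ]
tip [550.1 108.7  93. ] side [545.9 111.6  93. ]
corner_nr [486.1  18.2  35. ]
far [756.9  64.9  35. ]
sc rear/bottom [ 511.8 -337.8  110. ]
foot [ 556.5 -279.8   14. ]
foot [ 437.8 -304.3   14. ]
foot [ 458.5 -395.    14. ]
```

Candidates for the scanner are the pink one lying at top (405,355), the small grey one lying at (375,285), and the larger grey-headed one in the blue holder at (427,200). The one in the holder fits. The green roll is at top (330,238), code towards +x, and the bare platter at (246,201).

```bash
cat >> h.py <<'E'
import json
def plan(pos,Rt,log=True):
    s=state(); R0=eul(s['ee_rot']); 
    if log: open('log.jsonl','a').write(json.dumps({k:np.asarray(s[k]).tolist() for k in('qpos','ee_pos','ee_rot')})+'\n')
    off=R0.T@(np.array(pos)-s['ee_pos']); rv=R.from_matrix(R0.T@Rt).as_rotvec(degrees=True)
    print('t',round(s['time_s'],2),'pos',np.round(s['ee_pos'],1),'q',np.round(s['qpos'],1),'w',round(s['gripper_width'],1),'F',np.round(s['force'],1))
    print('x',np.round(R0[:,0],3),'y',np.round(R0[:,1],3))
    print('offset',np.round(off,1).tolist(),'rot',np.round(rv,2).tolist())
def Rdown(yaw,flip=1): # tool x down, tool y at world yaw
    x=np.array([0,0,-1.]);y=np.array([np.cos(np.radians(yaw)),np.sin(np.radians(yaw)),0]);return np.c_[x,y,np.cross(x,y)]
E
python3 - <<'E'
from h import *
s=state();R0=eul(s['ee_rot']);print(R0.round(3))
print('yaw y',np.degrees(np.arctan2(R0[1,1],R0[0,1])))
plan([462,-105,190],Rdown(-105))
E
```

```text
[[-0.     0.254 -0.967]
 [ 0.001 -0.967 -0.254]
 [-1.    -0.001 -0.   ]]
yaw y -75.28943862303659
t 0.15 pos [ 145.9 -555.8  213.3] q [-76.4  18.3  89.7  -0.   72.   -1.1] w 91.1 F [ 0.5  0.4 -0. ]
x [-0.     0.001 -1.   ] y [ 0.254 -0.967 -0.001]
offset [23.8, -355.7, -420.2] rot [29.71, 0.02, 0.08]
```

```bash
python3 -m handwheel '{"gripper":[0,0,0,0,0],"offset":[[0,-53,-63],[0,-106,-126],[2,-160,-189],[5,-178,-210],[10,-200,-236]],"rot":[[0,0,0],[0,0,0],[0,0,0],[0,0,0],[0,0,0]]}'; python3 - <<'E'
from h import *
plan([462,-105,190],Rdown(-75))
E
```

```text
time_s: 0.57
ee_pos: [266.2, -384.0, 209.7]
ee_rot: [142.9, 90.0, -22.5]
force: [0.8, -0.4, -0.0]
gripper_width: 91.3
t 0.57 pos [ 266.2 -384.   209.7] q [-56.7   8.7 103.3   0.   67.9  18.7] w 91.3 F [ 0.8 -0.4 -0. ]
x [ 0. -0. -1.] y [ 0.253 -0.967  0.   ]
offset [19.8, -220.4, -260.0] rot [-0.34, -0.01, -0.01]
```

```bash
python3 -m handwheel '{"gripper":[0,0,0,0,0],"offset":[[20,-200,-236],[20,-200,-236],[20,-200,-236],[20,-200,-236],[20,-200,-236]],"rot":[[0,0,0],[0,0,0],[0,0,0],[0,0,0],[0,0,0]]}'; python3 - <<'E'
from h import *
plan([462,-105,190],Rdown(-75))
E
```

```text
time_s: 0.98
ee_pos: [385.4, -213.5, 196.3]
ee_rot: [114.1, 90.0, -51.2]
force: [1.4, -0.0, 0.7]
gripper_width: 91.2
t 0.98 pos [ 385.4 -213.5  196.3] q [-30.5   6.9 107.6  -0.   65.5  44.8] w 91.2 F [ 1.4 -0.   0.7]
x [ 0. -0. -1.] y [ 0.254 -0.967  0.   ]
offset [6.2, -85.5, -101.6] rot [-0.3, -0.01, -0.01]
```

```bash
python3 -m handwheel '{"gripper":[0,0,0,0,0],"offset":[[6,-83,-99],[6,-83,-99],[6,-83,-99],[6,-83,-99],[6,-83,-99]],"rot":[[0,0,0],[0,0,0],[0,0,0],[0,0,0],[0,0,0]]}'; python3 - <<'E'
from h import *
plan([462,-105,190],Rdown(-75))
s=state();f=grab_frame("wrist");cv2.imwrite("pics/w1.png",f[:,:,::-1]);print(s['ee_pos'],s['ee_rot'])
E
```

```text
time_s: 1.4
ee_pos: [460.3, -108.2, 189.9]
ee_rot: [-18.7, 89.9, 176.3]
force: [-0.1, -1.2, -0.9]
gripper_width: 91.0
t 1.4 pos [ 460.3 -108.2  189.9] q [-14.6  10.2 104.5  -0.   65.3  60.4] w 91.0 F [-0.1 -1.2 -0.9]
x [-0.001  0.    -1.   ] y [ 0.258 -0.966 -0.   ]
offset [-0.1, -2.6, -2.5] rot [-0.02, 0.05, 0.02]
[ 460.26221239 -108.15287853  189.85874123] [-18.69646673  89.94475819 176.28299846]
```

View pics/w1.png

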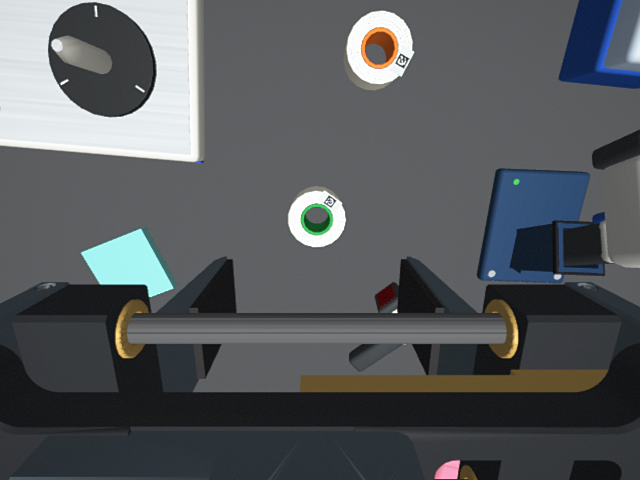

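```bash
python3 - <<'E'
from h import *
crop("pics/w1.png",270,170,370,260,7,"pics/w1a.png")
crop("pics/w1.png",30,0,210,120,4,"pics/w1b.png")
E
```

```text
(no output)
```

View pics/w1a.png

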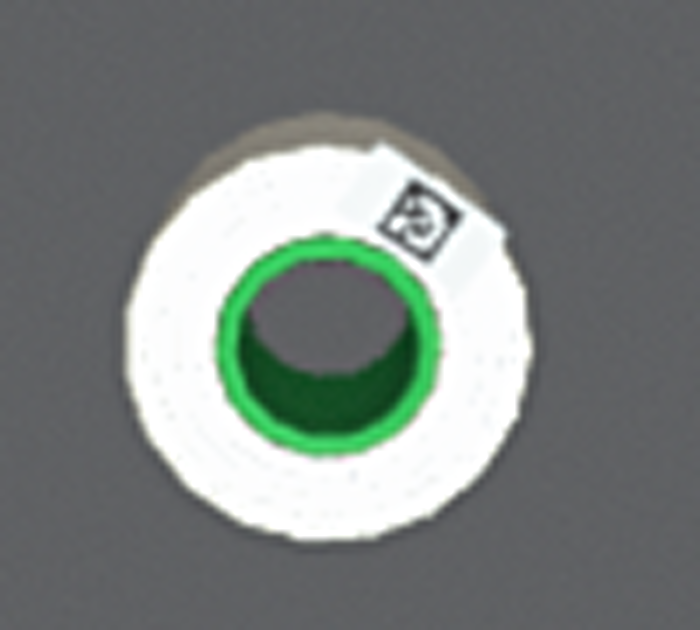

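View pics/w1b.png

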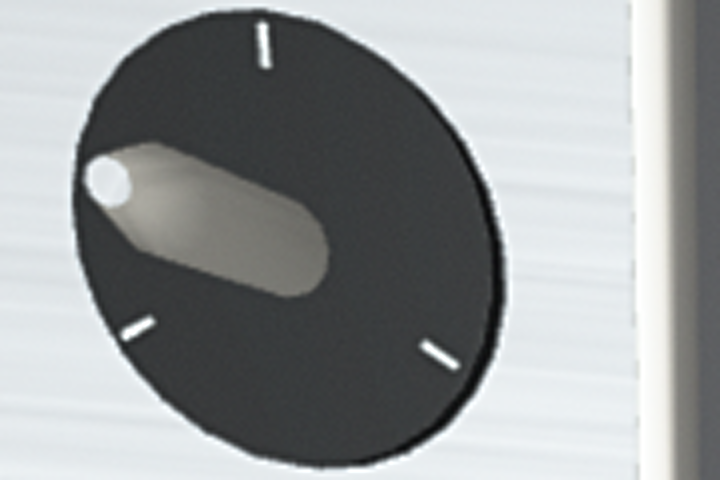

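```bash
python3 - <<'E'
from h import *
st={'ee_pos':np.array([460.26,-108.15,189.86]),'ee_rot':[-18.696,89.945,176.283]}
c=lambda x0,y0,k,X,Y:(x0+(X+.5)/k-.5,y0+(Y+.5)/k-.5)
g=onz('wrist',c(270,170,7,328.5,344),38,st);k=onz('wrist',c(270,170,7,420,221),39,st)
print(g,k,k-g,np.degrees(np.arctan2(*(k-g)[1::-1])))
print('tip',onz('wrist',c(30,0,4,108,181),93,st),'plat',onz('wrist',c(30,0,4,287,238),43,st))
plan([g[0],g[1],80],Rdown(-75))
E
```

```text
[ 464.05984751 -107.00506352   38.        ] [ 484.56489707 -114.75019284   39.        ] [20.50504957 -7.74512932  1.        ] -20.692460770676327
tip [551.74949564 110.02011403  93.        ] plat [553.59155494 109.10531606  43.        ]
t 1.45 pos [ 459.4 -109.5  190. ] q [-14.8  10.1 104.6  -0.   65.4  60.4] w 91.2 F [-0.1 -0.5 -0.7]
x [-0.001 -0.    -1.   ] y [ 0.256 -0.967  0.   ]
offset [110.0, -1.2, -5.3] rot [-0.14, 0.08, -0.0]
```

```bash
python3 -m handwheel '{"gripper":[0,0,0,0,0],"offset":[[30,-1,-4.5],[70,-1,-4.5],[105,-1,-4.5],[120,-1,-4.5],[120,-1,-4.5]],"rot":[[0,0,0],[0,0,0],[0,0,0],[0,0,0],[0,0,0]]}'; python3 - <<'E'
from h import *
plan([463.5,-107,8],Rdown(-75))
f=grab_frame("wrist");cv2.imwrite("pics/w2.png",f[:,:,::-1])
plan([463.5,-107,8],Rdown(-75))
E
```

```text
time_s: 1.87
ee_pos: [459.6, -108.8, 67.0]
ee_rot: [-25.4, 89.5, 169.2]
force: [-0.2, -1.0, 0.6]
gripper_width: 91.0
t 1.87 pos [ 459.6 -108.8   67. ] q [-14.7  18.1 114.3  -0.   48.1  60.8] w 91.0 F [-0.2 -1.   0.6]
x [-0.009  0.002 -1.   ] y [ 0.252 -0.968 -0.004]
offset [59.0, -0.5, -4.7] rot [-0.43, 0.46, 0.22]
t 1.92 pos [ 461.6 -109.1   69.1] q [-14.7  18.  114.1  -0.   48.1  60.8] w 91.2 F [-0.3 -0.2 -0.9]
x [-0.004  0.001 -1.   ] y [ 0.252 -0.968 -0.002]
offset [61.1, -1.4, -2.7] rot [-0.43, 0.23, 0.1]
```

View pics/w2.png

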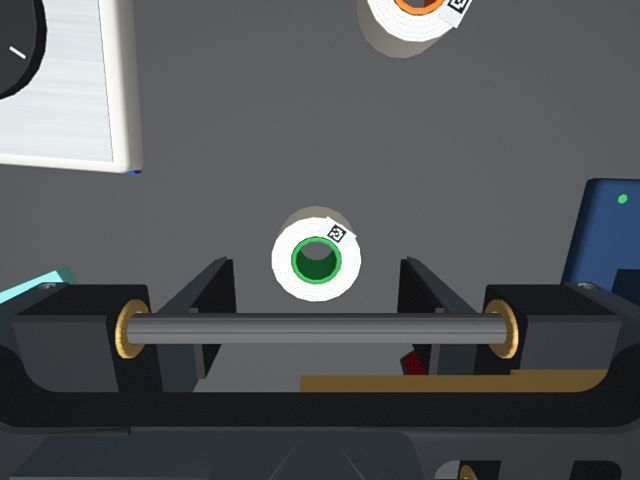

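```bash
python3 - <<'E'
from h import *
for s in (dict(ee_pos=np.array([461.6,-109.1,69.1]),ee_rot=eul([0,0,0])),):
    Rm=np.c_[[-.004,.001,-1],[.252,-.968,-.002],np.cross([-.004,.001,-1],[.252,-.968,-.002])]
    s['ee_rot']=R.from_matrix(Rm).as_euler('xyz',degrees=True)
    print(onz('wrist',(316,259.7),38,s))
s=state();print(s['ee_pos'])
plan([463.5,-107,8],Rdown(-75))
E
```

```text
[ 465.67969835 -107.48691189   38.        ]
[ 461.55335415 -109.08146248   69.13799912]
t 1.92 pos [ 461.6 -109.1   69.1] q [-14.7  18.  114.1  -0.   48.1  60.8] w 91.2 F [-0.3 -0.2 -0.9]
x [-0.004  0.001 -1.   ] y [ 0.252 -0.968 -0.002]
offset [61.1, -1.4, -2.7] rot [-0.43, 0.23, 0.1]
```

```bash
python3 -m handwheel '{"gripper":[0,0,0,0,0],"offset":[[20,-1.2,-3.5],[40,-1.2,-3.5],[55,-1.2,-3.5],[60,-1.2,-3.5],[60,-1.2,-3.5]],"rot":[[0,0,0],[0,0,0],[0,0,0],[0,0,0],[0,0,0]]}' ; python3 -m handwheel '{"gripper":[0.2,0.35,0.45,0.5,0.5],"offset":[[0,0,0],[0,0,0],[0,0,0],[0,0,0],[0,0,0]],"rot":[[0,0,0],[0,0,0],[0,0,0],[0,0,0],[0,0,0]]}' 15
```

```text
time_s: 2.33
ee_pos: [466.8, -106.7, 10.8]
ee_rot: [118.9, 90.0, -46.5]
force: [0.5, 0.8, -0.7]
gripper_width: 90.9
time_s: 2.75
ee_pos: [467.1, -105.9, 10.9]
ee_rot: [147.2, 89.9, -18.1]
force: [-0.8, 0.0, -0.1]
gripper_width: 60.6
```

```bash
python3 -m handwheel '{"gripper":[0.5,0.5,0.5,0.5,0.5],"offset":[[0,0,0],[0,0,0],[0,0,0],[0,0,0],[0,0,0]],"rot":[[0,0,0],[0,0,0],[0,0,0],[0,0,0],[0,0,0]]}' 15;  python3 - <<'E'
from h import *
plan([463.5,-107,8],Rdown(-75))
f=grab_frame("wrist");cv2.imwrite("pics/w3.png",f[:,:,::-1])
E
```

```text
time_s: 3.17
ee_pos: [467.1, -105.9, 10.8]
ee_rot: [142.8, 90.0, -22.5]
force: [-1.0, -0.5, 6.2]
gripper_width: 58.6
t 3.17 pos [ 467.1 -105.9   10.8] q [-14.1  23.2 117.4  -0.   39.4  61.1] w 58.6 F [-1.  -0.5  6.2]
x [ 0.001 -0.    -1.   ] y [ 0.254 -0.967  0.001]
offset [2.8, 0.2, 3.7] rot [-0.28, -0.04, -0.03]
```

View pics/w3.png

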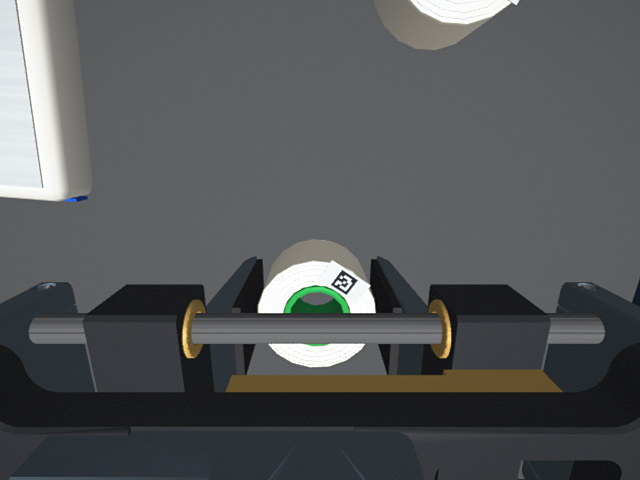

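```bash
python3 - <<'E'
from h import *
crop("pics/w3.png",240,230,400,380,5,"pics/w3a.png")
s=state()
for dx in(-4,-2,0,2):
    C=s['ee_pos']*[1,1,0]+[dx,0,38]
    P=np.array([proj('wrist',C+29*np.array([np.cos(a),np.sin(a),0]),s) for a in np.linspace(0,6.28,90)])
    print(dx,P.min(0).round(1),P.max(0).round(1))
E
```

```text
-4 [254.7 260.4] [374.9 368.3]
-2 [255.5 256.4] [376.2 365. ]
0 [256.4 252.4] [377.4 361.7]
2 [257.3 248.4] [378.7 358.4]
```

View pics/w3a.png

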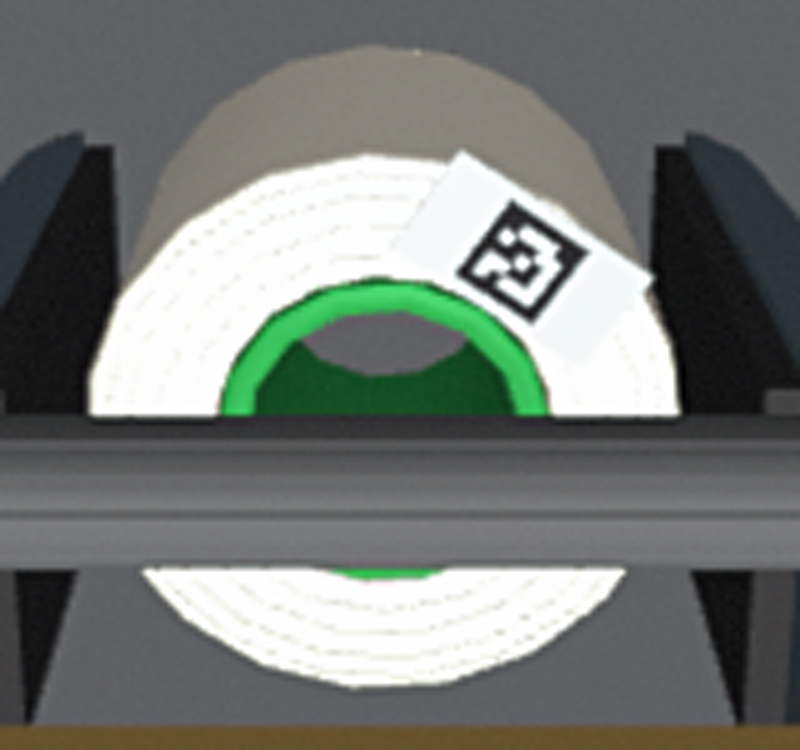

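```bash
python3 -m handwheel '{"gripper":[0.5,0.5,0.5,0.5,0.5],"offset":[[-8,0,0],[-30,0,0],[-65,0,0],[-100,-15,-5],[-125,-35,-11]],"rot":[[0,0,0],[0,0,0],[0,0,0],[0,0,0],[0,0,0]]}';python3 -m handwheel '{"gripper":[0.5,0.5,0.5,0.5,0.5],"offset":[[-5,-30,-9],[-10,-65,-20],[-15,-100,-31],[-15,-130,-42],[-15,-155,-48]],"rot":[[0,0,0],[0,0,0],[0,0,0],[0,0,0],[0,0,0]]}'; python3 -m handwheel '{"gripper":[0.5,0.5,0.5],"offset":[[0,0,0],[0,0,0],[0,0,0]],"rot":[[0,0,0],[0,0,0],[0,0,0]]}';  python3 - <<'E'
from h import *
plan([550,109,150],Rdown(-75))
f=grab_frame("wrist");cv2.imwrite("pics/w4.png",f[:,:,::-1])
plan([550,109,150],Rdown(-75))
E
```

```text
time_s: 3.63
ee_pos: [469.3, -69.8, 138.2]
ee_rot: [148.5, 89.8, -17.0]
force: [0.8, -0.3, -1.0]
gripper_width: 58.6
time_s: 4.05
ee_pos: [475.8, 95.3, 151.0]
ee_rot: [-168.8, 89.9, 26.0]
force: [-0.7, -0.7, -0.7]
gripper_width: 58.5
time_s: 4.3
ee_pos: [475.1, 92.5, 150.2]
ee_rot: [26.9, 89.9, -138.4]
force: [0.3, 0.1, -1.1]
gripper_width: 58.7
t 4.3 pos [475.1  92.5 150.2] q [  9.7  13.3 106.8  -0.   60.   85. ] w 58.7 F [ 0.3  0.1 -1.1]
x [-0.001 -0.001 -1.   ] y [ 0.254 -0.967  0.   ]
offset [0.1, 3.1, -76.6] rot [-0.26, 0.05, -0.03]
t 4.35 pos [475.2  92.2 150.2] q [  9.6  13.3 106.8  -0.   60.   85. ] w 58.2 F [ 0.6  0.2 -0.8]
x [-0.001 -0.001 -1.   ] y [ 0.253 -0.967  0.   ]
offset [0.2, 2.7, -76.6] rot [-0.32, 0.04, -0.02]
```

View pics/w4.png

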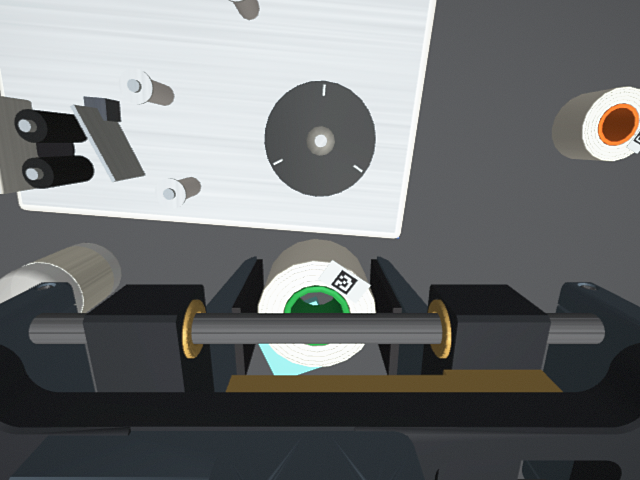

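```bash
python3 - <<'E'
from h import *
crop("pics/w4.png",250,70,390,205,5,"pics/w4a.png")
s=state()
t=onz('wrist',(320.5,141),93,s);p=onz('wrist',(320.3,138.5),43,s);print(t,p)
R0=eul(s['ee_rot']);print('tip tool',R0.T@(t-s['ee_pos']),R0.T@(p-s['ee_pos']))
# roll axis in tool from image: circle fit at top plane tool x = ?
T=s['ee_pos'];ztop=T[2]-10.8+38
for dz in (2,3,4,5):
    C=T+R0@np.array([0,0,dz]);C[2]=ztop
    P=np.array([proj('wrist',C+29*np.array([np.cos(a),np.sin(a),0]),s) for a in np.linspace(0,6.28,90)])
    print(dz,P.min(0).round(1),P.max(0).round(1))
E
```

```text
[551.39662242 109.46063293  93.        ] [553.49561836 109.53153433  43.        ]
tip tool [ 57.16145779   2.54389369 -78.10868168] [107.16009407   2.98574453 -80.19481439]
2 [256.6 256.7] [377.2 365.2]
3 [256.7 258.8] [377.1 366.9]
4 [256.8 260.8] [377.  368.6]
5 [256.9 262.9] [376.9 370.2]
```

View pics/w4a.png

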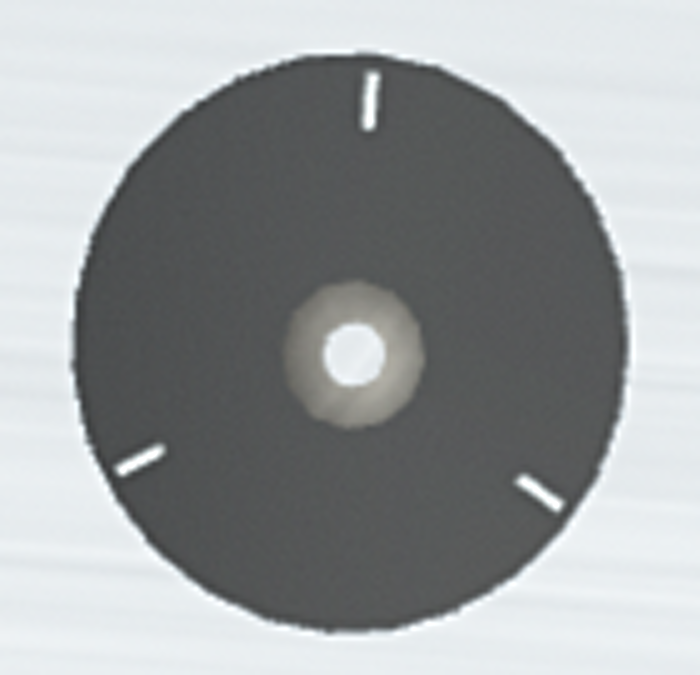

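```bash
python3 -m handwheel '{"gripper":[0.5,0.5,0.5,0.5,0.5],"offset":[[0,1,-30],[0,2,-60],[10,2.7,-81.2],[30,2.7,-81.2],[40,2.7,-81.2]],"rot":[[0,0,0],[0,0,0],[0,0,0],[0,0,0],[0,0,0]]}'; python3 -m handwheel '{"gripper":[0.5,0.5,0.5],"offset":[[0,0,0],[0,0,0],[0,0,0]],"rot":[[0,0,0],[0,0,0],[0,0,0]]}';  python3 - <<'E'
from h import *
plan([554.4,110.1,104],Rdown(-75))
for n in("wrist","side","top"):
    f=grab_frame(n);cv2.imwrite(f"pics/{n}5.png",f[:,:,::-1])
crop("pics/side5.png",190,220,310,310,6,"pics/s5.png")
crop("pics/wrist5.png",240,230,400,380,5,"pics/w5.png")
plan([554.4,110.1,104],Rdown(-75))
E
```

```text
time_s: 4.77
ee_pos: [554.7, 109.5, 108.3]
ee_rot: [1.8, 89.8, -163.6]
force: [-1.0, -0.3, -1.1]
gripper_width: 58.9
time_s: 5.02
ee_pos: [554.7, 110.4, 111.1]
ee_rot: [165.0, 90.0, -0.3]
force: [-0.4, -0.4, -0.9]
gripper_width: 58.7
t 5.02 pos [554.7 110.4 111.1] q [10.1 22.3 99.6 -0.  58.1 85.4] w 58.7 F [-0.4 -0.4 -0.9]
x [ 0.001 -0.    -1.   ] y [ 0.253 -0.967  0.   ]
offset [7.1, 0.2, 0.4] rot [-0.33, -0.04, -0.01]
t 5.17 pos [555.  110.9 111.5] q [10.1 22.2 99.5 -0.  58.1 85.4] w 59.1 F [-0.1 -0.1 -0.8]
x [ 0.002  0.    -1.   ] y [ 0.254 -0.967  0.   ]
offset [7.5, 0.6, 0.8] rot [-0.3, -0.11, -0.01]
```

View pics/s5.png

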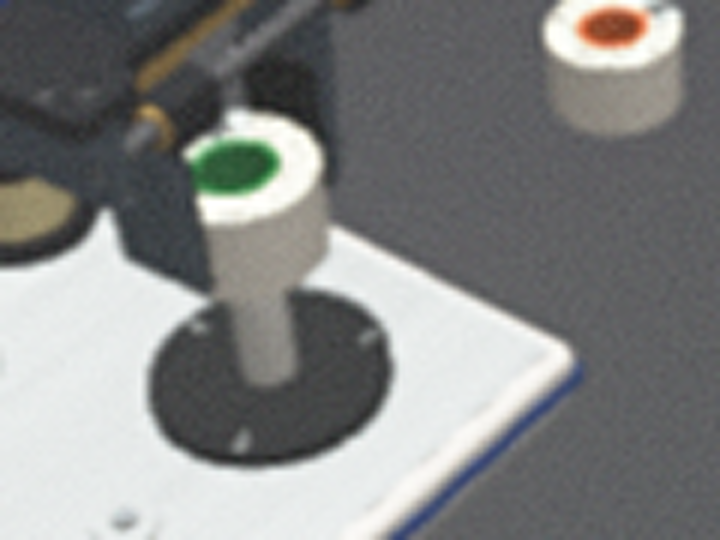

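View pics/w5.png

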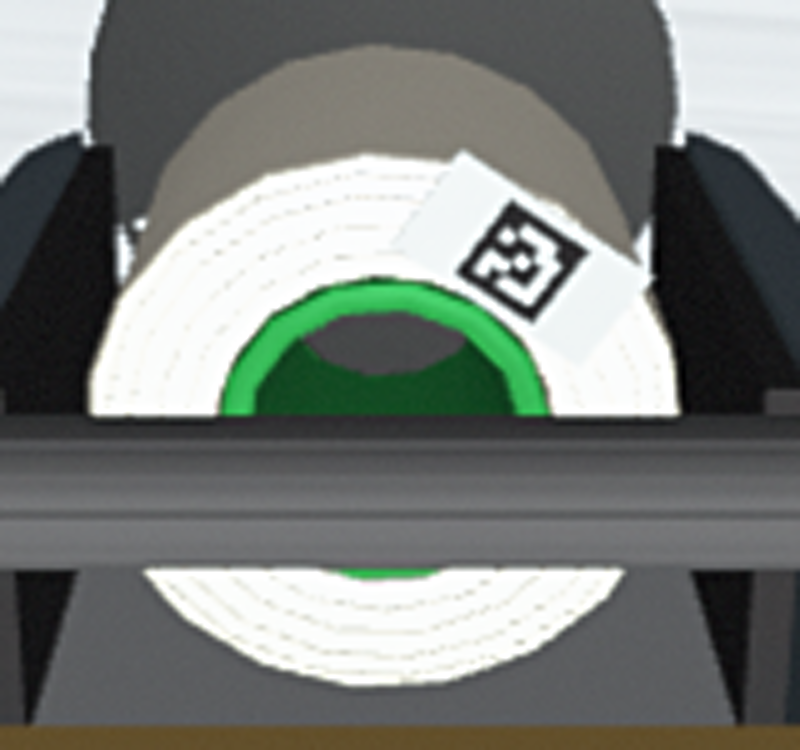

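```bash
python3 -m handwheel '{"gripper":[0.5,0.5,0.5,0.5,0.5],"offset":[[4,0.3,0.4],[8,0.3,0.4],[12,0.3,0.4],[16,0.3,0.4],[18,0.3,0.4]],"rot":[[0,0,0],[0,0,0],[0,0,0],[0,0,0],[0,0,0]]}'; python3 -m handwheel '{"gripper":[0.5,0.5,0.5,0.5],"offset":[[3,0,0],[6,0,0],[9,0,0],[10,0,0]],"rot":[[0,0,0],[0,0,0],[0,0,0],[0,0,0]]}';  python3 - <<'E'
from h import *
plan([554.4,110.1,54],Rdown(-75))
E
```

```text
time_s: 5.58
ee_pos: [554.0, 110.5, 91.5]
ee_rot: [-0.4, 89.9, -165.7]
force: [-0.2, -0.5, -1.0]
gripper_width: 58.5
time_s: 5.92
ee_pos: [554.2, 110.5, 81.7]
ee_rot: [3.7, 89.9, -161.6]
force: [0.2, 0.4, -0.9]
gripper_width: 58.7
t 5.92 pos [554.2 110.5  81.7] q [ 10.1  24.  101.6  -0.   54.4  85.4] w 58.7 F [ 0.2  0.4 -0.9]
x [-0.001 -0.    -1.   ] y [ 0.254 -0.967  0.   ]
offset [27.7, 0.5, -0.1] rot [-0.29, 0.05, -0.0]
```

```bash
python3 -m handwheel '{"gripper":[0.5,0.5,0.5,0.5,0.5],"offset":[[5,0,0],[10,0,0],[15,0,0],[19,0,0],[22,0,0]],"rot":[[0,0,0],[0,0,0],[0,0,0],[0,0,0],[0,0,0]]}'; python3 -m handwheel '{"gripper":[0.5,0.5,0.5],"offset":[[1,0,0],[2,0,0],[3,0,0]],"rot":[[0,0,0],[0,0,0],[0,0,0]]}'
```

```text
time_s: 6.33
ee_pos: [554.1, 110.5, 59.6]
ee_rot: [1.9, 89.9, -163.4]
force: [-0.2, 0.5, -1.4]
gripper_width: 58.7
time_s: 6.58
ee_pos: [554.6, 110.6, 57.3]
ee_rot: [158.4, 90.0, -6.9]
force: [-0.1, -0.9, -0.9]
gripper_width: 58.5
```

```bash
python3 -m handwheel '{"gripper":[0.5,0.5,0.5],"offset":[[0.7,0,0],[1.4,0,0],[2,0,0]],"rot":[[0,0,0],[0,0,0],[0,0,0]]}'
```

```text
time_s: 6.83
ee_pos: [554.5, 110.6, 55.4]
ee_rot: [155.8, 90.0, -9.4]
force: [-0.9, 0.4, -1.3]
gripper_width: 58.7
```

```bash
python3 -m handwheel '{"gripper":[0.5,0.5,0.5],"offset":[[0.5,0,0],[1,0,0],[1.5,0,0]],"rot":[[0,0,0],[0,0,0],[0,0,0]]}'; python3 - <<'E'
from h import *
f=grab_frame("side");cv2.imwrite(f"pics/side6.png",f[:,:,::-1])
crop("pics/side6.png",190,220,310,310,6,"pics/s6.png")
E
```

```text
time_s: 7.08
ee_pos: [554.5, 110.6, 53.9]
ee_rot: [142.2, 90.0, -23.1]
force: [-0.4, -0.2, 3.4]
gripper_width: 58.7
```

View pics/s6.png

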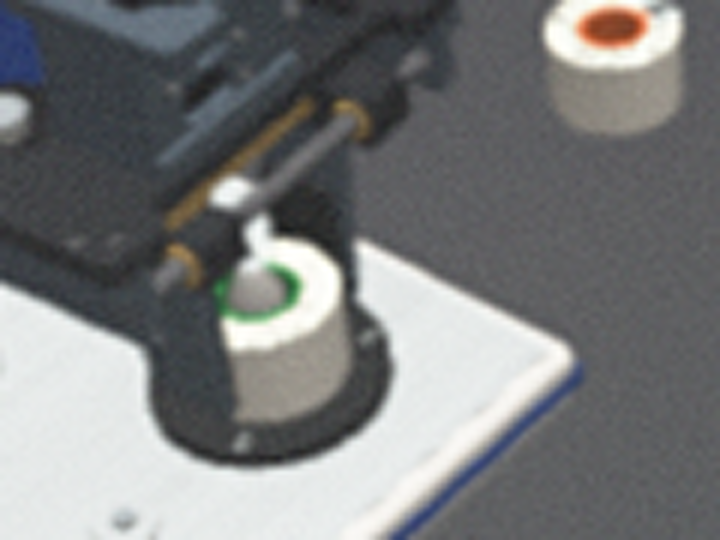

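Contact with the platter shows as a 4 N rise at the predicted height, so I'll open slowly.

```bash
python3 -m handwheel '{"gripper":[0.34,0.3,0.25,0.2,0.15],"offset":[[0.3,0,0],[0.3,0,0],[0.3,0,0],[0.3,0,0],[0.3,0,0]],"rot":[[0,0,0],[0,0,0],[0,0,0],[0,0,0],[0,0,0]]}'; python3 -m handwheel '{"gripper":[0.1,0.05,0,0,0],"offset":[[0,0,0],[0,0,0],[0,0,0],[0,0,0],[0,0,0]],"rot":[[0,0,0],[0,0,0],[0,0,0],[0,0,0],[0,0,0]]}'; python3 -m handwheel '{"gripper":[0,0,0,0,0],"offset":[[-15,0,0],[-40,0,0],[-80,0,0],[-120,0,0],[-140,0,0]],"rot":[[0,0,0],[0,0,0],[0,0,0],[0,0,0],[0,0,0]]}'; python3 -m handwheel '{"gripper":[0,0],"offset":[[-5,0,0],[-5,0,50]],"rot":[[0,0,0],[0,0,0]]}'; python3 - <<'E'
from h import *
plan([510,95,200],Rdown(-75))
E
```

```text
time_s: 7.55
ee_pos: [554.5, 110.6, 53.5]
ee_rot: [134.8, 90.0, -30.5]
force: [-0.3, 0.9, 0.5]
gripper_width: 75.9
time_s: 7.97
ee_pos: [554.4, 110.6, 53.5]
ee_rot: [69.9, 90.0, -95.4]
force: [0.8, 0.3, 0.3]
gripper_width: 91.0
time_s: 8.38
ee_pos: [556.4, 110.9, 198.4]
ee_rot: [174.8, 89.6, 9.5]
force: [1.0, 0.3, 0.7]
gripper_width: 91.1
time_s: 8.55
ee_pos: [520.8, 101.4, 199.7]
ee_rot: [176.1, 89.4, 10.9]
force: [0.8, 0.6, 0.9]
gripper_width: 91.1
t 8.55 pos [520.8 101.4 199.7] q [ 9.8 14.6 97.1  0.  67.7 85. ] w 91.1 F [0.8 0.6 0.9]
x [ 0.01   0.002 -1.   ] y [ 0.254 -0.967  0.001]
offset [-0.4, 3.4, 12.1] rot [-0.27, -0.58, -0.04]
```

```bash
python3 -m handwheel '{"gripper":[0,0,0],"offset":[[-3,0,20],[-3,0,20],[-3,0,20]],"rot":[[0,0,0],[0,0,0],[0,0,0]]}'; python3 - <<'E'
from h import *
plan([510,95,200],Rdown(-75))
for n in("wrist","side","top"):
    s=state(); f=grab_frame(n);cv2.imwrite(f"pics/{n}7.png",f[:,:,::-1])
    if n=="wrist": json.dump({k:list(s[k]) for k in('ee_pos','ee_rot')},open('st7.json','w'))
crop("pics/side7.png",190,220,310,310,6,"pics/s7.png")
crop("pics/top7.png",130,110,290,230,5,"pics/t7.png")
E
```

```text
time_s: 8.8
ee_pos: [493.9, 94.7, 200.9]
ee_rot: [1.0, 90.0, -164.3]
force: [0.1, 0.0, 0.6]
gripper_width: 91.4
t 8.8 pos [493.9  94.7 200.9] q [  9.5  12.4 100.   -0.   67.7  84.8] w 91.4 F [0.1 0.  0.6]
x [-0.001 -0.    -1.   ] y [ 0.254 -0.967  0.   ]
offset [0.9, 3.8, -15.7] rot [-0.3, 0.04, -0.0]
```

View pics/s7.png

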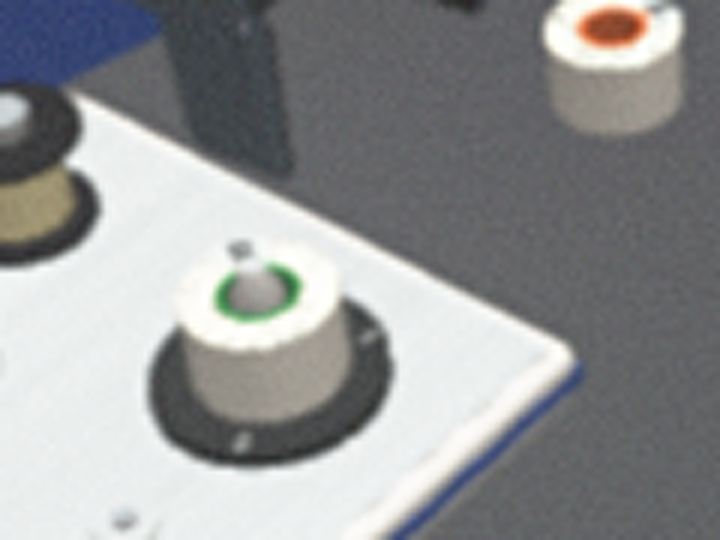

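View pics/wrist7.png

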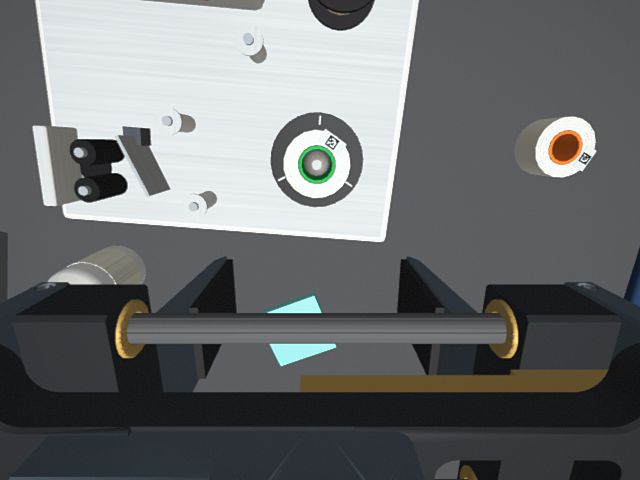

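View pics/t7.png

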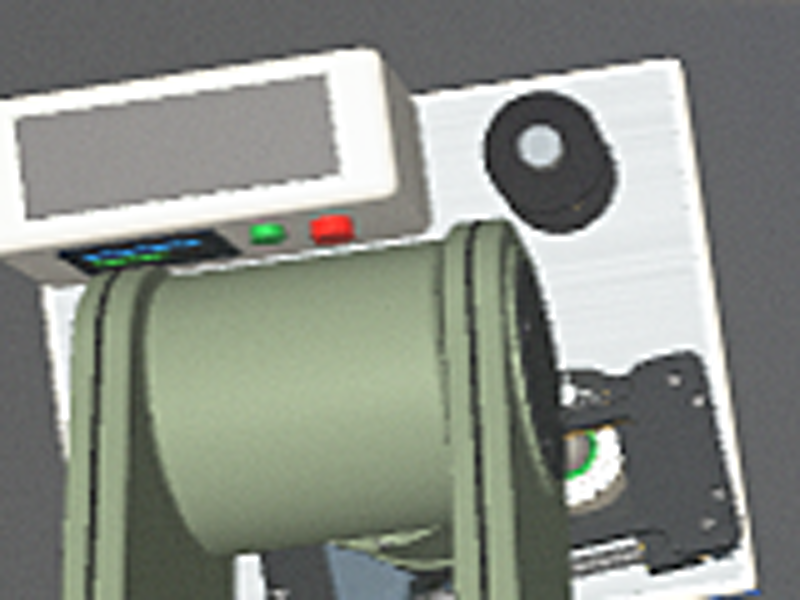

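```bash
python3 - <<'E'
from h import *
st=json.load(open('st7.json'));st={k:np.array(v) for k,v in st.items()}
print('code',onz('wrist',(331.8,142),82,st),'tip',onz('wrist',(317,164),93,st),'side code',onz('side',(190+242.5/6-.4,220+250.5/6-.4),82),'side tip',onz('side',(190+257.5/6-.4,220+280/6-.4),93))
print('head',onz('top',(427.6,199.6),160))
plan([480,-335,240],Rdown(-78))
E
python3 -m handwheel '{"gripper":[0,0,0,0,0],"offset":[[-40,40,12],[-40,80,24],[-40,120,36],[-40,160,48],[-40,200,60]],"rot":[[0,0,0],[0,0,0],[0,0,0],[0,0,0],[0,0,0]]}'; python3 - <<'E'
from h import *
plan([480,-335,240],Rdown(-78))
E
```

```text
code [571.95950642 101.9972395   82.        ] tip [551.99902676 109.62170539  93.        ] side code [570.96843025 102.71306639  82.        ] side tip [542.86541597 114.19788715  93.        ]
head [ 549.26302899 -322.0543484   160.        ]
t 8.95 pos [495.5  95.1 201. ] q [ 9.6 12.5 99.8 -0.  67.7 84.8] w 91.3 F [-0.3 -0.3  0.7]
x [-0. -0. -1.] y [ 0.254 -0.967  0.   ]
offset [-39.0, 412.0, 124.3] rot [2.71, 0.01, -0.0]
time_s: 9.37
ee_pos: [488.8, -102.6, 241.5]
ee_rot: [150.8, 89.9, -14.4]
force: [1.5, -0.6, -0.2]
gripper_width: 91.4
t 9.37 pos [ 488.8 -102.6  241.5] q [-13.2  10.4  96.4  -0.   73.1  62.1] w 91.4 F [ 1.5 -0.6 -0.2]
x [ 0.001 -0.    -1.   ] y [ 0.255 -0.967  0.   ]
offset [1.5, 222.5, 67.7] rot [2.76, -0.05, -0.02]
```

```bash
python3 -m handwheel '{"gripper":[0,0,0,0,0],"offset":[[0,40,12],[0,80,24],[0,120,36],[0,160,48],[0,190,60]],"rot":[[2,0,0],[3,0,0],[3,0,0],[3,0,0],[3,0,0]]}';python3 -m handwheel '{"gripper":[0,0,0,0],"offset":[[0,14,7],[0,14,7],[0,14,7],[0,14,7]],"rot":[[0,0,0],[0,0,0],[0,0,0],[0,0,0]]}'; python3 - <<'E'
from h import *
s=state(); f=grab_frame("wrist");cv2.imwrite(f"pics/w8.png",f[:,:,::-1])
json.dump({k:list(s[k]) for k in('ee_pos','ee_rot')},open('st8.json','w'))
plan([480,-335,240],Rdown(-78))
E
```

```text
time_s: 9.78
ee_pos: [478.8, -303.4, 240.7]
ee_rot: [84.7, 90.0, -83.7]
force: [-0.6, -0.2, -0.2]
gripper_width: 91.3
time_s: 10.12
ee_pos: [474.7, -314.2, 241.0]
ee_rot: [-78.2, 89.9, 113.5]
force: [0.4, -0.0, 0.2]
gripper_width: 91.2
t 10.17 pos [ 474.7 -313.9  241.2] q [-34.6  16.9  87.7   0.   75.4  43.6] w 91.5 F [-0.5  0.5 -0. ]
x [-0.     0.001 -1.   ] y [ 0.204 -0.979 -0.001]
offset [1.2, 21.7, -0.8] rot [-0.22, 0.0, 0.04]
```

View pics/w8.png

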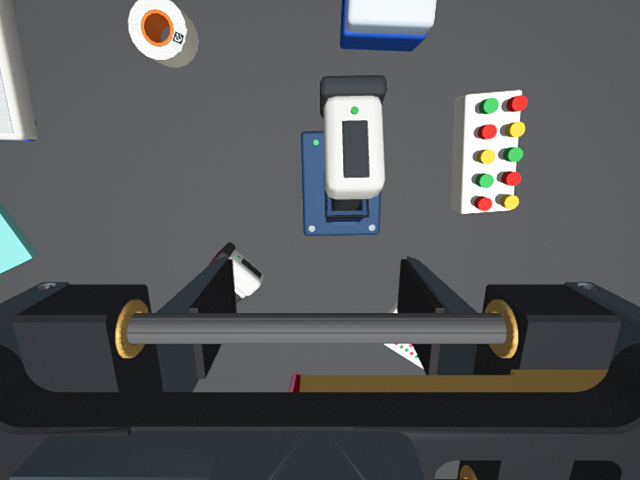

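```bash
python3 - <<'E'
from h import *
crop("pics/w8.png",290,60,410,220,5,"pics/w8a.png")
crop("pics/side0.png",335,150,435,240,7,"pics/s8.png")
crop("pics/top0.png",390,165,460,255,7,"pics/t8.png")
E
```

```text
(no output)
```

View pics/w8a.png

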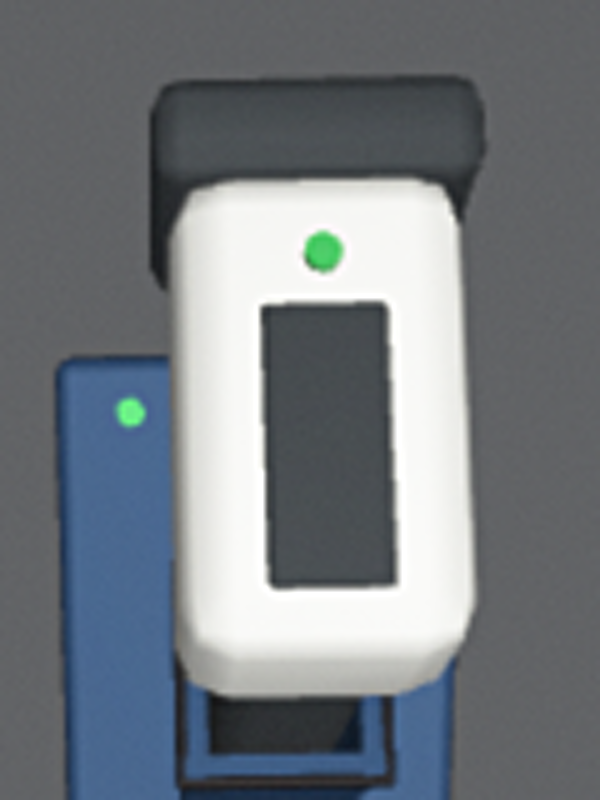

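View pics/s8.png

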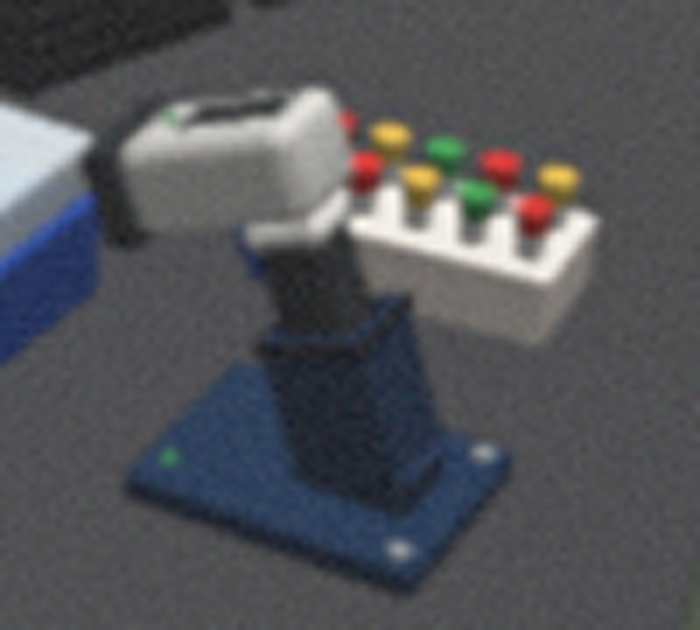

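View pics/t8.png

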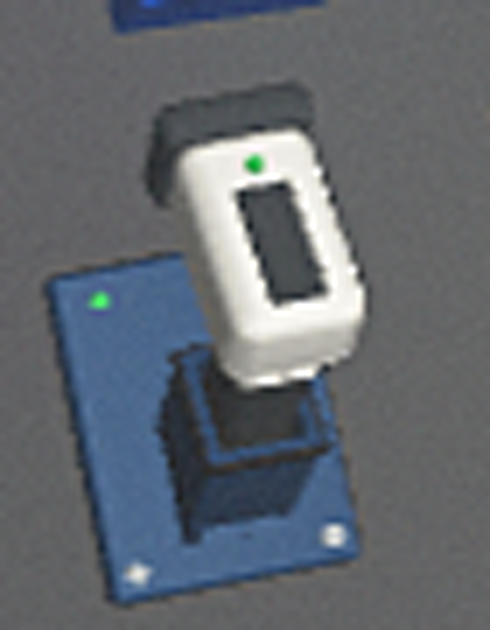

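```bash
python3 - <<'E'
from h import *
st=json.load(open('st8.json'));st={k:np.array(v) for k,v in st.items()}
W=lambda X,Y:ray('wrist',(290+(X+.5)/5-.5,60+(Y+.5)/5-.5),st)
S=lambda X,Y:ray('side',(335+(X+.5)/7-.5,150+(Y+.5)/7-.5))
T=lambda X,Y:ray('top',(390+(X+.5)/7-.5,165+(Y+.5)/7-.5))
r=lambda o:print(o[0].round(1),np.round(o[1],1))
L=tri([W(323,251),S(170,116),T(255,164)]);r(L);r(tri([W(323,251),S(170,116)]));r(tri([W(323,251),T(255,164)]))
F=tri([W(325,303),T(265,187),S(200,114)]);B=tri([W(334,585),T(303,298),S(273,103)]);r(F);r(B)
d=B[0]-F[0];d2=L[0]-B[0]
for v in(-d,d2): print(np.linalg.norm(v),'yaw',np.degrees(np.arctan2(v[1],v[0])),'pitch',np.degrees(np.arcsin(v[2]/np.linalg.norm(v))))
# back-project on assumed plane: scanner edges lines in wrist
hl=[(262,306),(267,585),(388,303),(397,583)]
r(tri([W(155,95),T(160,107)])); r(tri([W(482,92),T(310,90)])) # hood corners
# holder yaw with wrist: foot left edge
E
```

```text
[ 579.2 -321.5  143.8] [0.1 0.7 0.8]
[ 579.5 -321.3  143.7] [0.3 0.3]
[ 578.7 -321.5  145.3] [0.4 0.4]
[ 570.4 -324.5  147. ] [1.9 0.2 1.8]
[ 533.8 -331.2  163.5] [1.7 2.7 4.4]
40.776998182854996 yaw 10.348126196726252 pitch -23.965562928633766
50.44320558222792 yaw 12.030377779059647 pitch -23.078203116956697
[ 597.  -291.9  137.7] [0.7 0.7]
[ 603.6 -338.6  148.5] [0.9 0.9]
```

```bash
cat >> h.py <<'E'
def axes(yaw,pitch): # scanner axes, pitch = nose down deg
    return R.from_euler('xyz',[0,pitch,yaw],degrees=True).as_matrix()
def Rtool(S,a,s=-1):
    a=np.radians(a); x=-S[:,2]*np.cos(a)+S[:,0]*np.sin(a); y=s*S[:,1]; return np.c_[x,y,np.cross(x,y)]
CEN=np.array([550.1,-327.7,134.3])
def grasp(back,gx=2,gz=0,a=45):
    S=axes(12,22);Rt=Rtool(S,a); return CEN+S@[gx,0,gz]+Rt[:,0]*(19-back),Rt
E
python3 - <<'E'
from h import *
print(grasp(90));plan(*grasp(90))
E
```

```text
(array([ 524.7781625 , -333.08232271,  198.90663141]), array([[ 0.38219272,  0.20791169, -0.90038961],
       [ 0.08123757, -0.9781476 , -0.19138372],
       [-0.92050485, -0.        , -0.39073113]]))
t 10.17 pos [ 474.7 -313.9  241.2] q [-34.6  16.9  87.7   0.   75.4  43.6] w 91.5 F [-0.5  0.5 -0. ]
x [-0.     0.001 -1.   ] y [ 0.204 -0.979 -0.001]
offset [42.3, 29.0, -45.1] rot [-0.23, 23.0, -0.0]
```

```bash
python3 -m handwheel '{"gripper":[0,0,0,0,0],"offset":[[0,8,-12],[8,16,-24],[18,24,-36],[30,29,-45],[42,29,-45]],"rot":[[0,7,0],[0,14,0],[0,20,0],[0,23,0],[0,23,0]]}';python3 -m handwheel '{"gripper":[0,0,0],"offset":[[0,0,0],[0,0,0],[0,0,0]],"rot":[[0,0,0],[0,0,0],[0,0,0]]}'; python3 - <<'E'
from h import *
s=state(); f=grab_frame("wrist");cv2.imwrite(f"pics/w9.png",f[:,:,::-1])
json.dump({k:list(s[k]) for k in('ee_pos','ee_rot')},open('st9.json','w'))
plan(*grasp(0))
# FK fit
from scipy.optimize import least_squares
L=[json.loads(l) for l in open('log.jsonl')]
Q=np.radians([l['qpos'] for l in L]);P=np.array([l['ee_pos'] for l in L]);E=np.array([eul(l['ee_rot']) for l in L])
def rz(a):return R.from_euler('z',a).as_matrix()
def ry(a):return R.from_euler('y',a).as_matrix()
def fk(q,p):
    h,a0,L1,A,B,d,c=p
    X=rz(q[0]); pos=X@[a0,0,h]; X=X@ry(q[1]); pos=pos+X@[0,0,L1]; X=X@ry(q[2]); pos=pos+X@[A,0,B]; X=X@rz(q[3])@ry(q[4]); pos=pos+X@[c,0,0]; X=X@rz(q[5]); pos=pos+X@[0,0,d]
    return pos,X
r=least_squares(lambda p:np.concatenate([fk(q,p)[0]-x for q,x in zip(Q,P)]),[300,0,350,0,300,250,0],loss='soft_l1')
print(len(L),r.x.round(1),'res',np.abs(r.fun).max(),np.sqrt(np.mean(r.fun**2)))
X=fk(Q[-1],r.x)[1];print((X.T@E[-1]).round(2))
E
```

```text
time_s: 10.58
ee_pos: [523.8, -333.6, 198.8]
ee_rot: [-179.9, 66.9, 11.7]
force: [-0.7, -0.3, -0.4]
gripper_width: 91.2
time_s: 10.83
ee_pos: [525.1, -333.6, 200.7]
ee_rot: [179.8, 66.9, 11.6]
force: [0.7, -0.9, -1.2]
gripper_width: 91.0
t 10.88 pos [ 525.2 -333.8  201. ] q [-43.5  16.4  98.4  23.5  53.8  22.6] w 91.4 F [ 0.2 -0.3  0.8]
x [ 0.384  0.078 -0.92 ] y [ 0.204 -0.979  0.002]
offset [91.8, -1.1, 1.2] rot [-0.14, -0.08, -0.18]
21 [160.6  18.3 575.   13.7 411.5 352.3  14.8] res 11.987916533746471 6.5888095779168925
[[ 0. -1. -0.]
 [ 0.  0. -1.]
 [ 1. -0.  0.]]
```

View pics/w9.png

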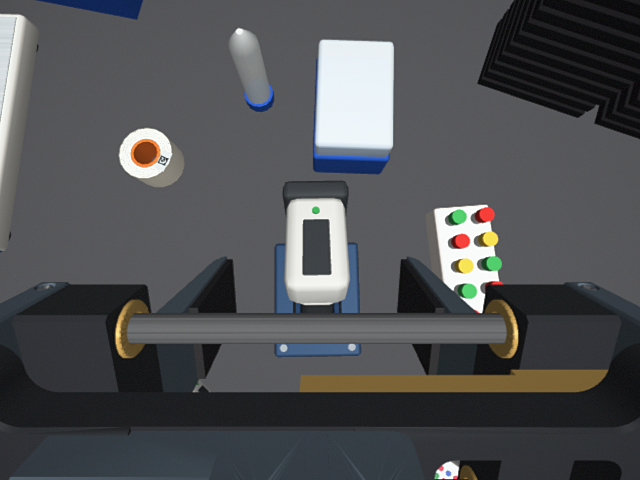

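```bash
cat > fk.py <<'E'
from h import *
from scipy.optimize import least_squares
def rz(a):return R.from_euler('z',a).as_matrix()
def ry(a):return R.from_euler('y',a).as_matrix()
M=np.array([[0,-1,0],[0,0,-1],[1,0,0.]])
def fk(q,p):
    h,a0,L1,A,B,d,c,y0,o2,o3,o5=p
    X=rz(q[0]); pos=X@[a0,y0,h]; X=X@ry(q[1]+o2); pos=pos+X@[0,0,L1]; X=X@ry(q[2]+o3); pos=pos+X@[A,0,B]; X=X@rz(q[3])@ry(q[4]+o5); pos=pos+X@[c,0,0]; X=X@rz(q[5]); pos=pos+X@[0,0,d]
    return pos,X@M
def fit():
    L=[json.loads(l) for l in open('log.jsonl')]
    Q=np.radians([l['qpos'] for l in L]);P=np.array([l['ee_pos'] for l in L])
    best=None
    for L1 in(250,400):
      for L2 in(250,400):
        for d in(150,250,350):
            p0=np.array([250,0,L1,0,L2,d,0,0,0,0,0.])
            f=lambda p:np.concatenate([np.concatenate([fk(q,p)[0]-x for q,x in zip(Q,P)]),0.003*(p-p0),30*p[8:]])
            r=least_squares(f,p0)
            if best is None or r.cost<best.cost: best=r
    n=3*len(L);print(best.x.round(2),'rms',np.sqrt(np.mean(best.fun[:n]**2)),'max',np.abs(best.fun[:n]).max())
    return best.x
E
python3 - <<'E'
from fk import *
fit()
st=json.load(open('st9.json'));st={k:np.array(v) for k,v in st.items()}
print(proj('wrist',np.array([579.2,-321.5,143.8]),st))
E
```

```text
[ 1.4034e+02 -0.0000e+00  5.9177e+02  2.5170e+01  4.1700e+02  3.3568e+02
 -3.0000e-02  1.1500e+01  0.0000e+00  0.0000e+00 -0.0000e+00] rms 0.0012010192535051641 max 0.0033244127264424606
[315.41260581 209.74507152]
```

```bash
cat >> fk.py <<'E'
LO=np.radians([-177.97,-48.28,12.27,-77.06,2.81,-146.56]);HI=np.radians([177.97,115.42,149.76,257.06,150.46,146.56])
def ik(pos,Rt,p,q0):
    def f(q):
        x,X=fk(q,p); return np.concatenate([(x-pos)/100,R.from_matrix(X.T@Rt).as_rotvec()])
    r=least_squares(f,np.clip(q0,LO+1e-3,HI-1e-3),bounds=(LO,HI)); return np.degrees(r.x),np.linalg.norm(r.fun)
E
python3 - <<'E'
from fk import *
p=fit(); np.save('p.npy',p)
code=np.array([571.7,102,82]); q0=np.radians(state()['qpos'])
for yaw in (160,170,180,190,200,215,230,270,90):   # yaw of scanner before pitch 90: handle dir = -z -> with pitch90 z=xdir(yaw) so handle = -yaw dir
    S=axes(yaw,90)
    for a in (30,45,55):
        Rt=Rtool(S,a); C=code+[0,0,152.5]; T=C+S@[2,0,0]+19*Rt[:,0]
        best=min((ik(T,Rt,p,np.radians(s)) for s in ([10,0,100,0,40,-90],[10,20,80,0,60,0],[10,10,90,60,60,-60],[10,10,90,-60,60,-90],[10,10,90,120,60,60],[10,10,90,180,60,90])),key=lambda t:t[1])
        print(yaw,a,'handle dir',(-S[:,2]).round(2),best[0].round(0),round(best[1],3))
E
```

```text
[ 1.4034e+02 -0.0000e+00  5.9177e+02  2.5170e+01  4.1700e+02  3.3568e+02
 -3.0000e-02  1.1500e+01  0.0000e+00  0.0000e+00 -0.0000e+00] rms 0.0012010192535051641 max 0.0033244127264424606
160 30 handle dir [ 0.94 -0.34 -0.  ] [ 30.  11. 129. 257.  42.  46.] 0.037
160 45 handle dir [ 0.94 -0.34 -0.  ] [ 25.   8. 119. -62.  34.   2.] 0.0
160 55 handle dir [ 0.94 -0.34 -0.  ] [ 21.   8. 112. -38.  38. -23.] 0.0
170 30 handle dir [ 0.98 -0.17 -0.  ] [ 24.   8. 131. 245.  33.  47.] 0.0
170 45 handle dir [ 0.98 -0.17 -0.  ] [ 20.   6. 121. -62.  24.  -8.] 0.0
170 55 handle dir [ 0.98 -0.17 -0.  ] [ 17.   7. 114. -31.  31. -40.] 0.0
180 30 handle dir [ 1. -0. -0.] [ 17.   7. 134. 218.  24.  63.] 0.0
180 45 handle dir [ 1. -0. -0.] [ 15.   5. 123. -51.  13. -29.] 0.0
180 55 handle dir [ 1. -0. -0.] [ 13.   6. 115. -17.  26. -63.] 0.0
190 30 handle dir [ 0.98  0.17 -0.  ] [  8.   6. 135. 175.  21.  93.] 0.0
190 45 handle dir [ 0.98  0.17 -0.  ] [   8.    4.  124.    9.    8. -100.] 0.0
190 55 handle dir [ 0.98  0.17 -0.  ] [  9.   5. 116.   2.  24. -93.] 0.0
200 30 handle dir [ 0.94  0.34 -0. 
[... 379 characters left out ...]
82  0.57 -0.  ] [  -1.    7.  112.   32.   35. -147.] 0.036
230 30 handle dir [ 0.64  0.77 -0.  ] [-17.  14. 123.  84.  53. 141.] 0.0
230 45 handle dir [ 0.64  0.77 -0.  ] [-13.  11. 122.  77.  45. 147.] 0.166
230 55 handle dir [ 0.64  0.77 -0.  ] [   1.    9.  107.   23.   44. -147.] 0.197
270 30 handle dir [ 0.  1. -0.] [-18.  28.  99.  56.  85. 140.] 0.0
270 45 handle dir [ 0.  1. -0.] [-14.  23.  97.  46.  78. 147.] 0.045
270 55 handle dir [ 0.  1. -0.] [-12.  21.  98.  42.  73. 147.] 0.142
90 30 handle dir [-0. -1. -0.] [ 32.  35.  86. -48.  98.  43.] 0.0
90 45 handle dir [-0. -1. -0.] [ 29.  29.  86. -38.  90.  37.] 0.0
90 55 handle dir [-0. -1. -0.] [ 25.  26.  86. -31.  85.  33.] 0.0
```

```bash
python3 -m handwheel '{"gripper":[0,0,0,0,0],"offset":[[25,-1,1],[50,-1,1],[72,-1,1],[86,-1,1],[91.5,-1,1]],"rot":[[0,0,0],[0,0,0],[0,0,0],[0,0,0],[0,0,0]]}';python3 -m handwheel '{"gripper":[0,0,0],"offset":[[0,0,0],[0,0,0],[0,0,0]],"rot":[[0,0,0],[0,0,0],[0,0,0]]}'; python3 - <<'E'
from h import *
s=state(); f=grab_frame("wrist");cv2.imwrite(f"pics/w10.png",f[:,:,::-1])
plan(*grasp(0))
E
```

```text
time_s: 11.3
ee_pos: [558.6, -325.0, 113.5]
ee_rot: [-179.8, 67.1, 12.0]
force: [0.5, -0.0, 0.5]
gripper_width: 91.3
time_s: 11.55
ee_pos: [558.7, -326.7, 116.6]
ee_rot: [179.7, 66.9, 11.4]
force: [0.5, 0.2, -0.1]
gripper_width: 91.1
t 11.6 pos [ 558.6 -326.7  116.6] q [-40.6  22.8 102.4  26.8  43.4  19.9] w 91.2 F [ 0.6 -0.2  0.1]
x [ 0.385  0.078 -0.92 ] y [ 0.203 -0.979  0.002]
offset [0.8, -0.8, -0.5] rot [-0.22, -0.1, -0.23]
```

View pics/w10.png

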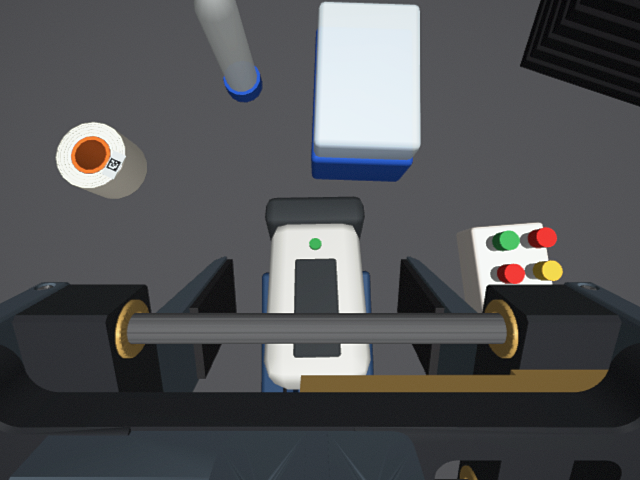

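```bash
python3 -m handwheel '{"gripper":[0.3,0.4,0.45,0.5,0.55],"offset":[[0,0,0],[0,0,0],[0,0,0],[0,0,0],[0,0,0]],"rot":[[0,0,0],[0,0,0],[0,0,0],[0,0,0],[0,0,0]]}' 10; python3 -m handwheel '{"gripper":[0.7,0.7,0.7,0.7,0.7],"offset":[[0,0,0],[0,0,0],[0,0,0],[0,0,0],[0,0,0]],"rot":[[0,0,0],[0,0,0],[0,0,0],[0,0,0],[0,0,0]]}' 35; python3 - <<'E'
from h import *
S=axes(12,22)
s=state();R0=eul(s['ee_rot']);print('z_sc in tool',(R0.T@S[:,2]).round(3));plan(*grasp(0))
E
```

```text
time_s: 12.02
ee_pos: [558.1, -326.2, 115.0]
ee_rot: [180.0, 67.0, 11.7]
force: [-0.3, -1.0, -0.3]
gripper_width: 60.7
time_s: 12.43
ee_pos: [558.1, -326.3, 114.9]
ee_rot: [179.9, 67.0, 11.7]
force: [-0.5, 0.3, 0.3]
gripper_width: 46.4
z_sc in tool [-0.707 -0.001 -0.707]
t 12.43 pos [ 558.1 -326.3  114.9] q [-40.6  22.9 102.4  26.7  43.3  19.9] w 46.4 F [-0.5  0.3  0.3]
x [ 0.383  0.079 -0.921] y [ 0.203 -0.979  0.   ]
offset [-0.6, -0.3, -1.6] rot [-0.25, 0.01, -0.13]
```

```bash
python3 -m handwheel '{"gripper":[0.7,0.7,0.7,0.7,0.7],"offset":[[-2,0,-2],[-5,0,-5],[-8,0,-8],[-11,0,-11],[-14,0,-14]],"rot":[[0,0,0],[0,0,0],[0,0,0],[0,0,0],[0,0,0]]}'; python3 - <<'E'
from h import *
plan(*grasp(0))
E
```

```text
time_s: 12.85
ee_pos: [565.6, -324.5, 133.8]
ee_rot: [180.0, 67.0, 11.7]
force: [0.7, -0.2, -2.6]
gripper_width: 46.3
t 12.85 pos [ 565.6 -324.5  133.8] q [-39.9  22.1 100.5  25.4  45.6  22.3] w 46.3 F [ 0.7 -0.2 -2.6]
x [ 0.383  0.079 -0.921] y [ 0.203 -0.979  0.   ]
offset [13.8, -0.1, 12.9] rot [-0.25, -0.0, -0.11]
```

Free sliding: the only load is about 2 N, roughly the scanner's weight. Continuing the draw-out.

```bash
python3 -m handwheel '{"gripper":[0.7,0.7,0.7,0.7,0.7],"offset":[[-5,0,-5],[-11,0,-11],[-17,0,-17],[-23,0,-23],[-28,0,-28]],"rot":[[0,0,0],[0,0,0],[0,0,0],[0,0,0],[0,0,0]]}'; python3 -m handwheel '{"gripper":[0.7,0.7,0.7,0.7,0.7],"offset":[[-6,0,-6],[-13,0,-13],[-20,0,-20],[-26,0,-26],[-30,0,-30]],"rot":[[0,0,0],[0,0,0],[0,0,0],[0,0,0],[0,0,0]]}'; python3 - <<'E'
from h import *
for n in ("side","wrist"):
    f=grab_frame(n);cv2.imwrite(f"pics/{n}11.png",f[:,:,::-1])
plan(*grasp(0))
E
```

```text
time_s: 13.27
ee_pos: [580.6, -321.7, 171.4]
ee_rot: [179.8, 66.9, 11.6]
force: [-0.1, -0.5, -1.4]
gripper_width: 45.9
time_s: 13.68
ee_pos: [596.3, -318.5, 210.9]
ee_rot: [179.8, 66.9, 11.5]
force: [-0.0, 0.2, -1.9]
gripper_width: 46.2
t 13.78 pos [ 596.3 -318.6  210.8] q [-37.6  20.   91.6  21.3  54.7  30.4] w 46.1 F [ 0.7 -0.9 -1.7]
x [ 0.384  0.078 -0.92 ] y [ 0.203 -0.979  0.002]
offset [72.3, -0.7, 71.9] rot [-0.2, -0.1, -0.2]
```

View pics/side11.png

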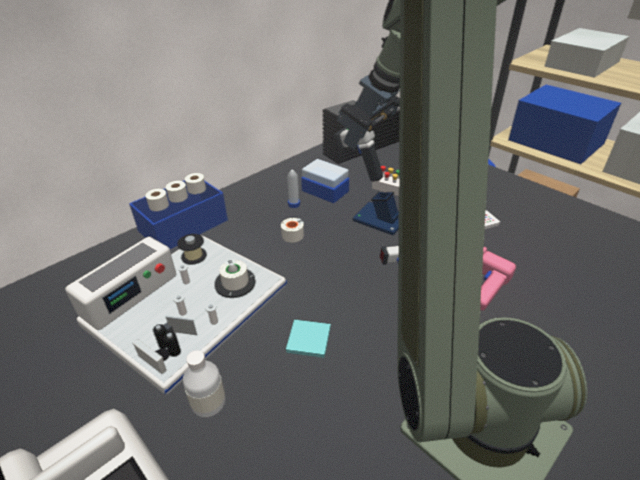

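View pics/wrist11.png

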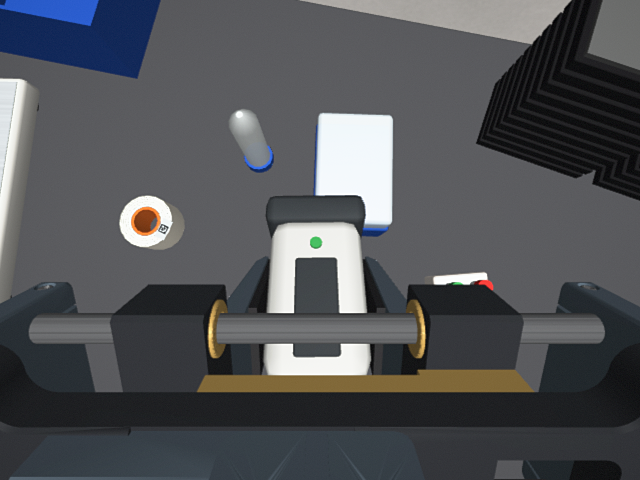

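```bash
cat >> fk.py <<'E'
S0=axes(12,22); EE0=np.array([558.1,-326.3,114.9])
X0=np.c_[[.383,.079,-.921],[.203,-.979,0],np.cross([.383,.079,-.921],[.203,-.979,0])]
SinT=X0.T@S0  # scanner axes in tool
CinT=X0.T@(CEN-EE0)
def target(yaw,C,pitch=90):
    S=axes(yaw,pitch); Rt=S@SinT.T; u,_,v=np.linalg.svd(Rt); Rt=u@v; return C-Rt@CinT,Rt
def scpose(s):
    X=eul(s['ee_rot']);S=X@SinT;C=s['ee_pos']+X@CinT;return C,S
E
python3 - <<'E'
from fk import *
p=np.load('p.npy');code=np.array([571.5,102,82])
print('CinT',CinT.round(1),'xsc in tool',SinT[:,0].round(3))
q0=np.radians(state()['qpos'])
s=state();Ra=eul(s['ee_rot']);Ca,Sa=scpose(s)
T,Rt=target(90,code+[0,0,152.5]);print(ik(T,Rt,p,q0),T.round(1))
from scipy.spatial.transform import Slerp
sl=Slerp([0,1],R.from_matrix([Ra,Rt]));q=q0
for t in np.linspace(0,1,9):
    C=Ca+(code+[0,0,152.5]-Ca)*t+[0,0,140*np.sin(np.pi*t)**.5]
    X=sl(t).as_matrix();qd,e=ik(C-X@CinT,X,p,q);q=np.radians(qd);print(round(t,2),C.round(0),qd.round(0),round(e,3))
C=Ca+[0,0,120];plan(C-Ra@CinT,Ra,log=False);plan(T,Rt,log=False)
E
```

```text
CinT [-21.   -0.3  -0.1] xsc in tool [ 0.708 -0.005 -0.707]
(array([ 28.59418616,  29.29100585,  85.75395725, -38.45015654,
        90.31139219,  37.56262202]), np.float64(3.065550153037118e-12)) [571.8  87.  219.7]
0.0 [ 588. -320.  230.] [-38.  20.  92.  21.  55.  30.] 0.0
0.12 [ 586. -267.  317.] [-30.  16.  84.   9.  67.  36.] 0.0
0.25 [ 584. -215.  349.] [-21.  14.  80.  -0.  74.  38.] 0.0
0.38 [ 582. -162.  366.] [-12.  14.  78.  -9.  80.  38.] 0.0
0.5 [ 580. -109.  372.] [ -3.  15.  77. -16.  85.  38.] 0.0
0.62 [578. -56. 367.] [  6.  16.  77. -23.  89.  37.] 0.0
0.75 [576.  -4. 351.] [ 14.  19.  78. -29.  92.  36.] 0.0
0.88 [574.  49. 321.] [ 22.  23.  80. -34.  94.  35.] 0.0
1.0 [572. 102. 235.] [ 29.  29.  86. -38.  90.  38.] 0.0
t 13.78 pos [ 596.3 -318.6  210.8] q [-37.6  20.   91.6  21.3  54.7  30.4] w 46.1 F [ 0.7 -0.9 -1.7]
x [ 0.384  0.078 -0.92 ] y [ 0.203 -0.979  0.002]
offset [-110.4, 0.2, -47.1] rot [0.0, 0.0, 0.0]
t 13.78 pos [ 596.3 -318.6  210.8] q [-37.6  20.   91.6  21.3  54.7  30.4] w 46.1 F [ 0.7 -0.9 -1.7]
x [ 0.384  0.078 -0.92 ] y [ 0.203 -0.979  0.002]
offset [14.1, -402.2, -57.6] rot [-80.73, -56.46, 15.77]
```

```bash
python3 -m handwheel '{"gripper":[0.7,0.7,0.7,0.7,0.7],"offset":[[-15,0,-6],[-40,0,-17],[-70,0,-30],[-100,0,-42],[-115,0,-49]],"rot":[[0,0,0],[0,0,0],[0,0,0],[0,0,0],[0,0,0]]}'; python3 - <<'E'
from fk import *
code=np.array([571.5,102,82])
T,Rt=target(90,code+[0,0,260]);plan(T,Rt)
E
```

```text
time_s: 14.2
ee_pos: [596.3, -318.9, 338.7]
ee_rot: [179.4, 66.8, 11.1]
force: [1.6, -0.4, -1.1]
gripper_width: 46.2
t 14.2 pos [ 596.3 -318.9  338.7] q [-37.6  16.3  78.6  18.4  70.2  36.7] w 46.2 F [ 1.6 -0.4 -1.1]
x [ 0.387  0.076 -0.919] y [ 0.203 -0.979  0.004]
offset [32.0, -402.5, -49.7] rot [-80.81, -56.47, 15.58]
```

```bash
python3 -m handwheel '{"gripper":[0.7,0.7,0.7,0.7,0.7],"offset":[[0,-15,-2],[2,-40,-5],[5,-67,-8],[7,-94,-11],[9,-120,-15]],"rot":[[-5,-3.5,1],[-10.5,-7.3,2],[-16,-11.2,3],[-21.5,-15,4],[-27,-19,5]]}'; python3 - <<'E'
from fk import *
code=np.array([571.5,102,82])
T,Rt=target(90,code+[0,0,260]);plan(T,Rt)
E
```

```text
time_s: 14.62
ee_pos: [587.5, -196.5, 331.6]
ee_rot: [95.2, 79.3, -47.5]
force: [0.0, 0.6, -2.8]
gripper_width: 46.3
t 14.62 pos [ 587.5 -196.5  331.6] q [-16.6  14.8  78.8  -5.6  77.2  36.9] w 46.3 F [ 0.   0.6 -2.8]
x [ 0.126 -0.137 -0.982] y [ 0.594 -0.783  0.186]
offset [-36.6, -232.0, -159.6] rot [-53.34, -37.52, 10.91]
```

```bash
python3 -m handwheel '{"gripper":[0.7,0.7,0.7,0.7,0.7],"offset":[[-4,-23,-16],[-8,-46,-32],[-12,-70,-48],[-15,-93,-64],[-18,-116,-80]],"rot":[[-5.3,-3.75,1.1],[-10.6,-7.5,2.2],[-16,-11.2,3.3],[-21.3,-15,4.4],[-26.6,-18.8,5.5]]}'; python3 - <<'E'
from fk import *
code=np.array([571.5,102,82])
T,Rt=target(90,code+[0,0,260]);plan(T,Rt)
E
```

```text
time_s: 15.03
ee_pos: [580.8, -53.8, 329.6]
ee_rot: [26.0, 64.3, -91.4]
force: [-0.3, 0.5, -1.6]
gripper_width: 45.8
t 15.03 pos [580.8 -53.8 329.6] q [  7.8  17.7  78.8 -25.3  88.1  37.1] w 45.8 F [-0.3  0.5 -1.6]
x [-0.011 -0.433 -0.901] y [ 0.888 -0.418  0.19 ]
offset [-58.7, -67.3, -109.3] rot [-26.72, -18.75, 5.37]
```

```bash
python3 -m handwheel '{"gripper":[0.7,0.7,0.7,0.7,0.7],"offset":[[-12,-13,-22],[-24,-26,-44],[-35,-40,-66],[-47,-53,-87],[-58,-67,-109]],"rot":[[-5.4,-3.75,1.1],[-10.7,-7.5,2.2],[-16,-11.2,3.3],[-21.4,-15,4.4],[-26.7,-18.75,5.4]]}';python3 -m handwheel '{"gripper":[0.7,0.7,0.7],"offset":[[0,0,0],[0,0,0],[0,0,0]],"rot":[[0,0,0],[0,0,0],[0,0,0]]}'; python3 - <<'E'
from fk import *
for n in ("side","wrist","top"):
    f=grab_frame(n);cv2.imwrite(f"pics/{n}12.png",f[:,:,::-1])
code=np.array([571.5,102,82])
T,Rt=target(90,code+[0,0,152.5]);plan(T,Rt)
C,S=scpose(state());print(C,S.round(3))
E
```

```text
time_s: 15.45
ee_pos: [572.6, 86.7, 326.5]
ee_rot: [0.4, 45.0, -89.8]
force: [0.7, -1.4, -1.9]
gripper_width: 46.3
time_s: 15.7
ee_pos: [572.7, 84.8, 326.7]
ee_rot: [0.6, 45.1, -89.9]
force: [0.3, 0.1, -1.5]
gripper_width: 46.1
t 15.85 pos [572.7  83.3 327.8] q [ 28.2  25.3  76.5 -39.2 100.4  29.3] w 46.2 F [ 0.2 -0.5 -2.3]
x [ 0.    -0.705 -0.709] y [ 1.    -0.008  0.009]
offset [74.0, -1.8, -78.8] rot [-0.42, -0.17, 0.1]
[572.41013004  98.18555741 342.60476717] [[ 0.004 -1.     0.006]
 [ 0.003  0.007  1.   ]
 [-1.    -0.004  0.003]]
```

View pics/side12.png

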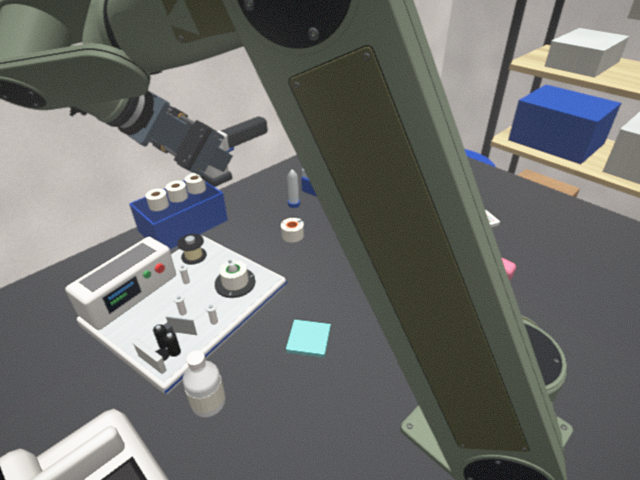

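View pics/wrist12.png

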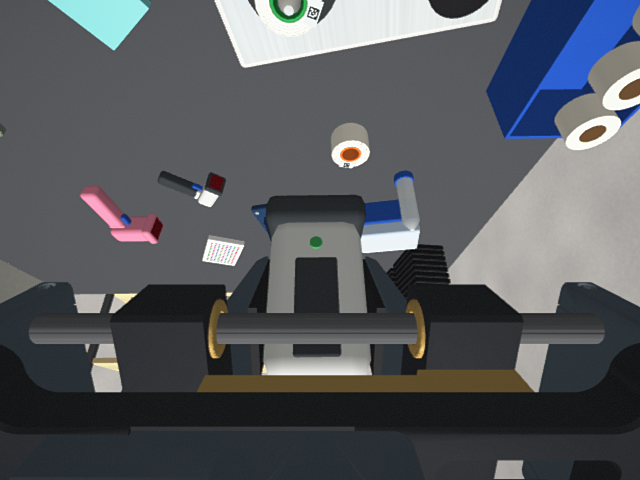

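View pics/top12.png

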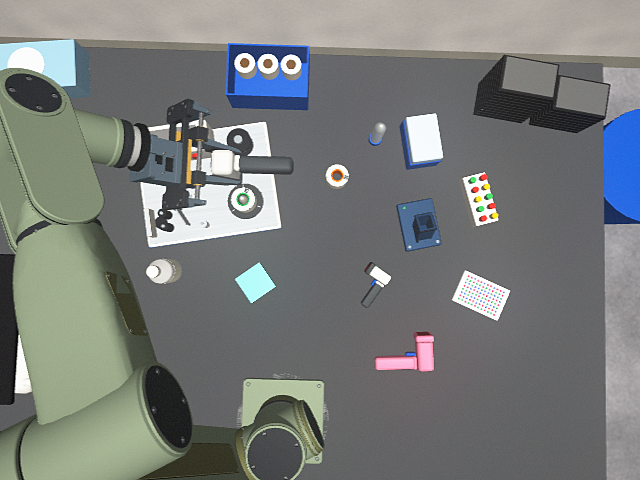

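```bash
python3 - <<'E'
from fk import *
crop("pics/side12.png",170,100,290,200,6,"pics/s12.png")
crop("pics/top12.png",160,110,320,230,5,"pics/t12.png")
C,S=scpose(state())
im={n:cv2.imread(f"pics/{n[0]}12.png") for n in("side","top")}
o={"side":(170,100,6),"top":(160,110,5)}
def box(x0,x1,y,z0,z1): return [((a,b,c),(d,e,f)) for a,b,c,d,e,f in [(x0,-y,z0,x1,-y,z0),(x0,-y,z1,x1,-y,z1),(x0,y,z0,x1,y,z0),(x0,y,z1,x1,y,z1),(x0,-y,z0,x0,y,z0),(x0,-y,z1,x0,y,z1),(x1,-y,z0,x1,y,z0),(x1,-y,z1,x1,y,z1),(x0,-y,z0,x0,-y,z1),(x0,y,z0,x0,y,z1),(x1,-y,z0,x1,-y,z1),(x1,y,z0,x1,y,z1)]]
for n in im:
    x0,y0,k=o[n]
    for B,col in((box(-34,-2,14,-125,-20),(0,0,255)),(box(35,52,26,-22,22),(0,255,0))):
        for a,b in B:
            u=[tuple(int(round(v)) for v in ((proj(n,C+S@np.array(t))-[x0,y0]+.5)*k)) for t in(a,b)]
            cv2.line(im[n],u[0],u[1],col,1)
    cv2.imwrite(f"pics/{n}12o.png",im[n])
E
```

```text
(no output)
```

View pics/side12o.png

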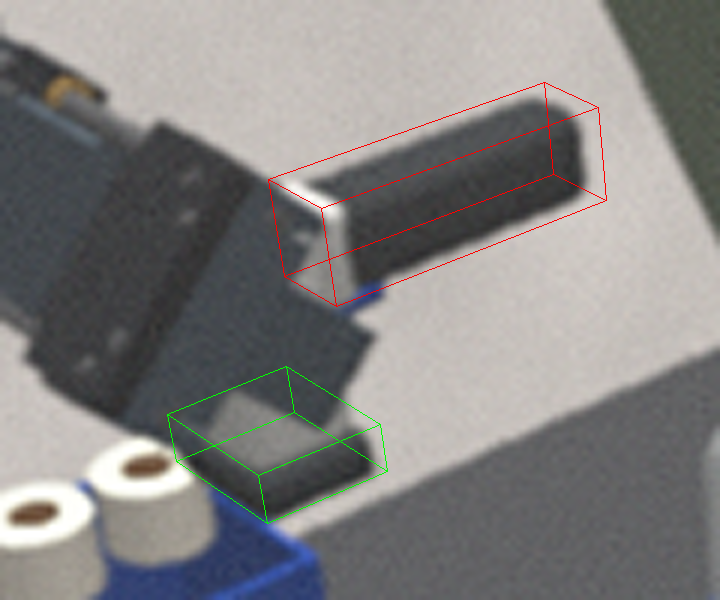

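View pics/top12o.png

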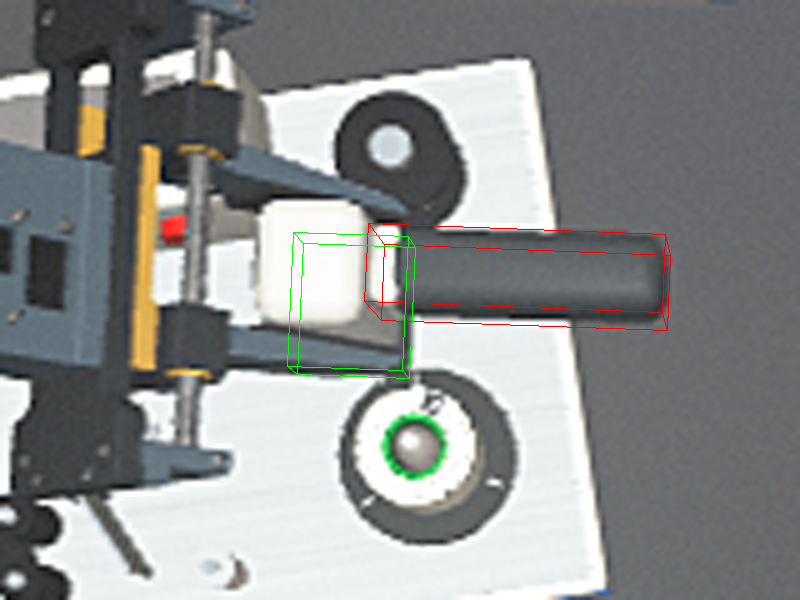

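```bash
sed -i 's/^S0=axes(12,22)/CEN=np.array([550.0,-327.7,134.8]);S0=axes(12,23)/' fk.py; python3 - <<'E'
from fk import *
print('code top',onz('top',(160+432.5/5-.4,110+403.5/5-.4),82),'tip',onz('top',(160+413/5-.4,110+441/5-.4),93))
code=np.array([571.5,102,82]);T,Rt=target(90,code+[0,0,152.5]);plan(T,Rt)
C,S=scpose(state());print(C,S.round(3))
E
```

```text
code top [570.93359938 101.34511413  82.        ] tip [550.64589363 108.20481232  93.        ]
t 15.85 pos [572.7  83.3 327.8] q [ 28.2  25.3  76.5 -39.2 100.4  29.3] w 46.2 F [ 0.2 -0.5 -2.3]
x [ 0.    -0.705 -0.709] y [ 1.    -0.008  0.009]
offset [74.5, -1.8, -79.1] rot [-0.42, 0.83, 0.09]
[572.39085116  98.61202609 342.88416109] [[ 0.004 -1.     0.006]
 [-0.015  0.007  1.   ]
 [-1.    -0.004 -0.014]]
```

```bash
python3 -m handwheel '{"gripper":[0.7,0.7,0.7,0.7,0.7],"offset":[[10,-1,-11],[26,-1.5,-28],[45,-1.5,-48],[60,-1.5,-64],[70,-1.5,-74]],"rot":[[-0.2,0.5,0],[-0.4,0.8,0],[-0.4,0.8,0],[-0.4,0.8,0],[-0.4,0.8,0]]}';python3 -m handwheel '{"gripper":[0.7,0.7,0.7,0.7],"offset":[[2,0,-2],[3,0,-3],[3,0,-3],[3,0,-3]],"rot":[[0,0,0],[0,0,0],[0,0,0],[0,0,0]]}'; python3 - <<'E'
from fk import *
code=np.array([571.2,101.9,82]);T,Rt=target(90,code+[0,0,152.5]);plan(T,Rt)
for n in ("side","wrist","top"):
    f=grab_frame(n);cv2.imwrite(f"pics/{n}13.png",f[:,:,::-1])
plan(T,Rt)
C,S=scpose(state());w=C+S[:,0]*52.5;print(C,S.round(3),'window',w,'aim at z82',w+S[:,0]*(82-w[2])/S[2,0])
crop("pics/side13.png",160,150,280,300,5,"pics/s13.png")
E
```

```text
time_s: 16.27
ee_pos: [571.3, 86.2, 223.6]
ee_rot: [0.1, 45.9, -90.1]
force: [-0.4, -0.1, -2.0]
gripper_width: 46.0
time_s: 16.6
ee_pos: [572.6, 87.8, 222.5]
ee_rot: [0.4, 46.0, -89.7]
force: [0.9, 0.4, -2.5]
gripper_width: 46.2
t 16.6 pos [572.6  87.8 222.5] q [ 28.3  28.9  85.4 -37.8  90.1  36.9] w 46.2 F [ 0.9  0.4 -2.5]
x [ 0.003 -0.695 -0.719] y [ 1.    -0.001  0.005]
offset [3.1, -1.1, -1.6] rot [0.01, 0.03, -0.05]
t 16.75 pos [572.3  88.  222.1] q [ 28.3  28.9  85.5 -37.8  90.1  36.9] w 46.0 F [-1.1 -0.1 -2. ]
x [ 0.003 -0.695 -0.719] y [ 1.    -0.001  0.004]
offset [3.0, -0.8, -1.2] rot [0.06, 0.03, -0.04]
[571.93489049 103.12668065 237.44747436] [[-0.    -1.    -0.001]
 [-0.001 -0.001  1.   ]
 [-1.     0.    -0.   ]] window [571.92797027 103.09153131 184.92126777] aim at z82 [571.91441059 103.02265873  82.        ]
```

View pics/s13.png

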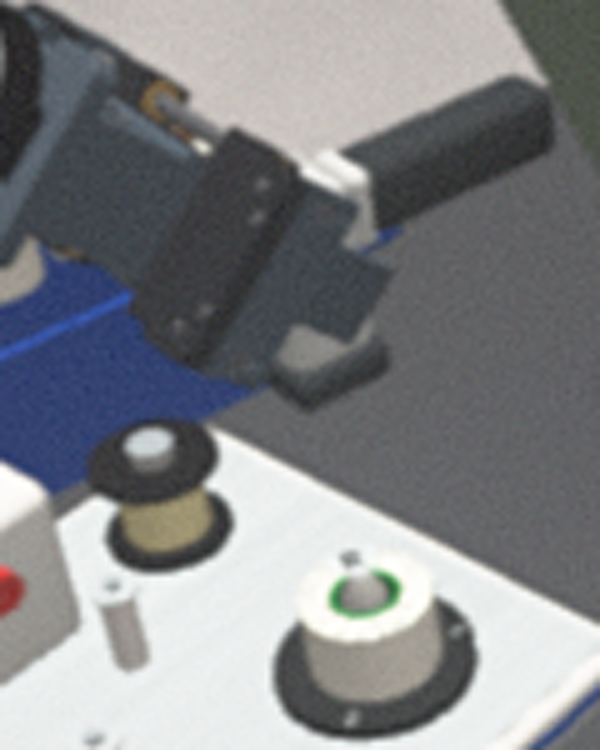

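View pics/wrist13.png

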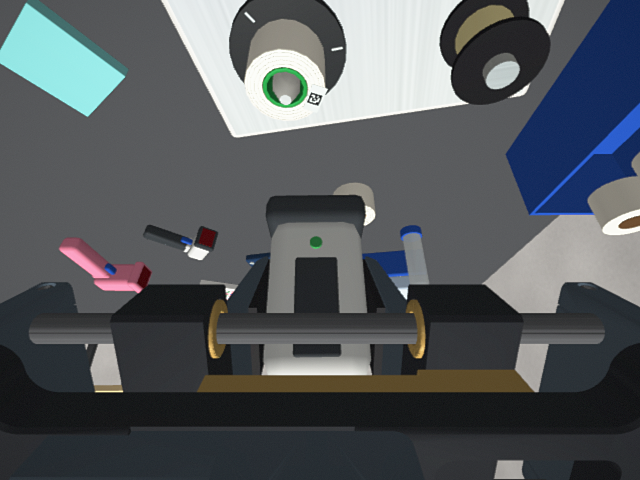

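View pics/top13.png

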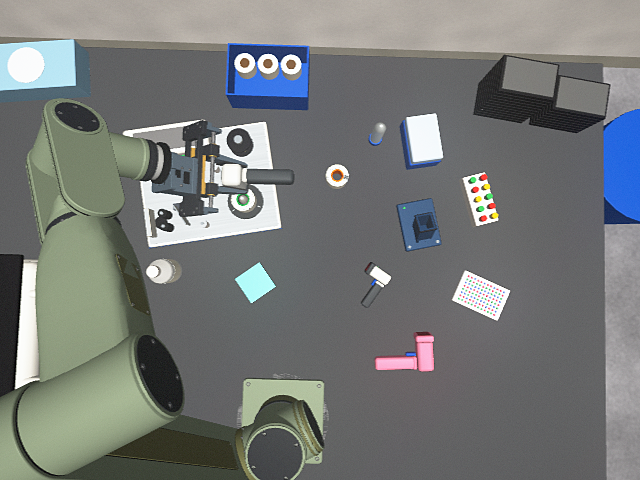

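```bash
python3 -m handwheel '{"gripper":[0.7,0.7,0.7,0.7,0.7],"offset":[[1,-0.4,-0.5],[2.5,-0.7,-1.2],[2.5,-0.7,-1.2],[2.5,-0.7,-1.2],[2.5,-0.7,-1.2]],"rot":[[0,0,0],[0,0,0],[0,0,0],[0,0,0],[0,0,0]]}';python3 -m handwheel '{"gripper":[0.7,0.7,0.7,0.7,0.7],"offset":[[0,0,0],[0,0,0],[0,0,0],[0,0,0],[0,0,0]],"rot":[[0,0,0],[0,0,0],[0,0,0],[0,0,0],[0,0,0]]}'; python3 - <<'E'
from fk import *
st=state();f=grab_frame("wrist");cv2.imwrite("pics/w14.png",f[:,:,::-1])
f=grab_frame("side");cv2.imwrite("pics/side14.png",f[:,:,::-1])
s=state();C,S=scpose(s);w=C+S[:,0]*52.5;print('window',w,S[:,0].round(3),'aim at z82',w+S[:,0]*(82-w[2])/S[2,0],np.abs(s['qvel']).max(),s['gripper_width'])
crop("pics/w14.png",260,40,380,260,3,"pics/w14a.png")
# side overlay of scanner axis from window to code level
im=cv2.imread("pics/side14.png")[150:300,160:280];im=cv2.resize(im,None,fx=5,fy=5,interpolation=cv2.INTER_CUBIC)
for t in (52.5,80,110,154):
    u=(proj('side',C+S[:,0]*t)-[160,150]+.5)*5;cv2.circle(im,tuple(int(v) for v in u),4,(0,0,255),1)
cv2.imwrite("pics/s14.png",im)
print('code px pred wrist',proj('wrist',np.array([571.2,101.9,82]),st))
E
```

```text
time_s: 17.17
ee_pos: [571.2, 87.0, 218.4]
ee_rot: [0.2, 45.9, -89.9]
force: [0.3, -0.0, -3.1]
gripper_width: 46.4
time_s: 17.58
ee_pos: [571.2, 87.0, 218.4]
ee_rot: [0.2, 45.9, -89.9]
force: [0.5, -0.3, -2.3]
gripper_width: 46.1
window [570.76438503 102.01834783 181.18197316] [-0.002 -0.002 -1.   ] aim at z82 [570.54102892 101.85673894  82.        ] 0.14342405258530797 45.9430845546166
code px pred wrist [315.75161959 101.51233706]
```

View pics/s14.png

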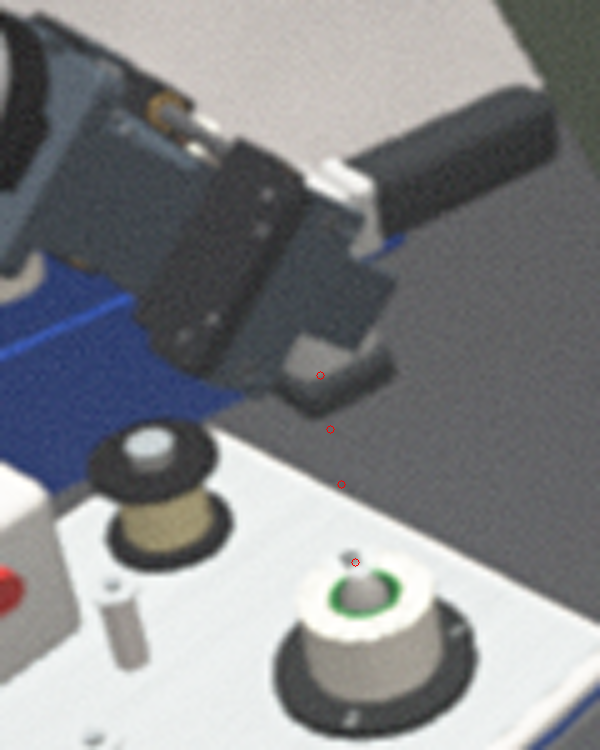

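View pics/w14a.png

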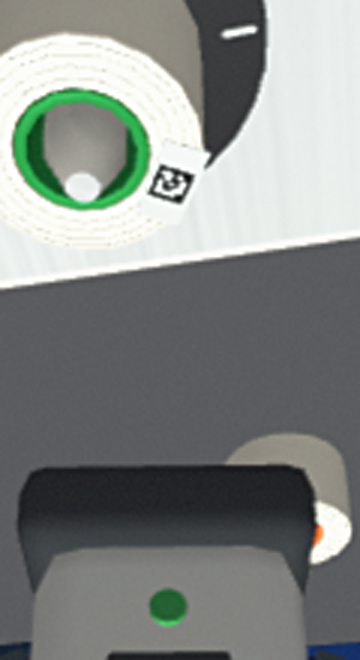

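```bash
python3 -m handwheel '{"gripper":[0.7,0.7,0.7,0.7,0.7],"offset":[[0,0.8,0],[0,0.8,0],[0,0.8,0],[0,0.8,0],[0,0.8,0]],"rot":[[0,0,0],[0,0,0],[0,0,0],[0,0,0],[0,0,0]]}'; python3 - <<'E'
from fk import *
s=state();C,S=scpose(s);print(C+S[:,0]*52.5,np.abs(s['qvel']).max(),s['time_s']);print(job_done())
E
```

```text
time_s: 18.1
ee_pos: [572.0, 87.0, 218.4]
ee_rot: [0.2, 45.9, -89.9]
force: [0.1, -0.1, -1.8]
gripper_width: 45.7
[571.54415622 102.01537449 181.18444294] 0.11691285299962749 18.1
the job is handed in; nothing more can be done
None
```

I loaded the green-core roll onto the supply spindle, code side up, and handed the job in at 18.1 s. The arm is holding the grey scanner nose down above the code.

- **Roll:** it slid over the spindle without side force. It touched the platter at the predicted height, with a rise of about 4 N, and I released it there. The pictures show it sitting flat.
- **Scanner:** I took the larger grey one from the holder, not the pink one or the small grey one. It slid out with almost no load, about 2 N, roughly its own weight. By calculation its window is at (571.5, 102.0, 181.2) mm, 99 mm above the code and looking straight down to within about 1°. The arm was still, with the grip at about 46 mm.
- **Bystanders:** the orange-core roll and everything else on the bench looked unmoved in the last overhead picture.
- **Disagreement in the checks:** the camera estimates of where the code is differ by 1 to 3 mm. The side view puts the scanner's line of sight about 3 mm off the code centre, and the wrist view about 1 mm. I nudged the scanner 0.8 mm for the wrist reading just before handing in, and took no new picture after that. The scanner's tilt in the grip came from image fits, 22° corrected to 23°, so about 1° of it is uncertain.

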